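Put the rigging kit away

TASK

Put the rigging kit away: swing the case's latch lever clear of the lid, open the lid right up, seat every loose steel ring flat on a pin of its own in the case, and shut the lid again (the latch may stay off). Hang every steel eye plate from the rack on the keeper peg, far enough in that the drop flap falls down again in front of it. Do not force the lid against the latch, and leave the other things on the bench where they are.

Things in the scene. Friction and masses are not known exactly. Their poses are not given: they have to be found in the camera images.
- lid_hinge (a point): Mid-point of the lid hinge, on the far top edge of the fixed red case. Axes while shut: x from the latch side (near the robot) to the hinge side, y along the hinge, z up; they turn with the lid. Case 180 mm deep (x), 230 wide (y), walls 50 high, 5 thick; the shut lid is a 6 mm plate, its underside 50 mm above the bench.
- lid_handle (a point): Centre of the lid's grip: a black bar 30 mm long along y, 18 mm in diameter, on a stem, its centre 24 mm above the top face of the lid plate (and 135 mm from the hinge line towards the latch).
- lid (a joint): Lid angle, rad: 0 shut, 1.57 upright, stop at 1.75; the hinge is stiff (about 0.45 N m of friction) so the lid stays at any angle. Lifting it at the grip takes about 6 N.
- latch_pivot (a point): Pivot of the case's flat steel latch lever, on a block just outside the middle of the case's near wall, 58 mm above the bench; the pivot axis is vertical. The lever's nose reaches 36 mm from the pivot, over the lid's edge by 18 mm, and holds the lid shut.
- latch_tab (a point): Point on the latch lever's upright finger pin (10 mm diameter, 36 mm tall, standing on the lever 40 mm from the pivot), 12 mm below the pin's top.
- latch (a joint): Latch lever angle, rad: 0 = nose straight over the lid, growing as the upright pin swings towards the case's +y side (clockwise from above); the nose is wholly clear of the lid from 1.3; stop at 1.7. About 1 N at the pin; it stays where it is left.
- peg_tip (a point): Outer end of the keeper peg's axis: a level steel peg 14 mm in diameter, 165 mm above the bench, 116 mm long from this end to the face of its fixed grey post (post 60 mm wide, top 190 mm above the bench). Axes: x along the peg from its free end towards the post, z up.
- flap (a joint): Drop flap angle, rad: brass tongue 12 wide, 4 thick, 36 mm long on a cross pin 18 mm in from the peg's end, 5 mm below its axis. 0 = hanging down (34 mm below the peg); it swings only inwards, up towards the post (to 1.4), and falls back by its weight (35 g). A plate slid on from the end lifts it; it drops once the eye is 50 mm in; a plate cannot come off past it.
- pin0 (a point): Foot centre, on the case's inner floor (5 mm above the bench), of pin 0 of the 2 by 2 grid of upright steel pins inside the case: 16 mm in diameter, 16 mm tall with a chamfered top; pins are 54 mm apart in x and 100 mm in y. Axes are the case's: x away from the latch towards the hinge, z up.
- pin1 (a point): Foot centre, on the case's inner floor (5 mm above the bench), of pin 1 of the 2 by 2 grid of upright steel pins inside the case: 16 mm in diameter, 16 mm tall with a chamfered top; pins are 54 mm apart in x and 100 mm in y. Axes are the case's: x away from the latch towards the hinge, z up.
- pin2 (a point): Foot centre, on the case's inner floor (5 mm above the bench), of pin 2 of the 2 by 2 grid of upright steel pins inside the case: 16 mm in diameter, 16 mm tall with a chamfered top; pins are 54 mm apart in x and 100 mm in y. Axes are the case's: x away from the latch towards the hinge, z up.
- pin3 (a point): Foot centre, on the case's inner floor (5 mm above the bench), of pin 3 of the 2 by 2 grid of upright steel pins inside the case: 16 mm in diameter, 16 mm tall with a chamfered top; pins are 54 mm apart in x and 100 mm in y. Axes are the case's: x away from the latch towards the hinge, z up.
- ring0_mid (a point): Centre, half-way up, of steel spacer ring 0: 44 mm outer and 26 mm inner diameter, 26 mm tall, 190 g, all alike, lying flat loose on the bench at the start (may be absent).
- ring1_mid (a point): Centre, half-way up, of steel spacer ring 1: 44 mm outer and 26 mm inner diameter, 26 mm tall, 190 g, all alike, lying flat loose on the bench at the start (may be absent).
- ring2_mid (a point): Centre, half-way up, of steel spacer ring 2: 44 mm outer and 26 mm inner diameter, 26 mm tall, 190 g, all alike, lying flat loose on the bench at the start (may be absent).
- ring3_mid (a point): Centre, half-way up, of steel spacer ring 3: 44 mm outer and 26 mm inner diameter, 26 mm tall, 190 g, all alike, lying flat loose on the bench at the start (may be absent).
- plate0_eye (a point): Centre of the eye of steel eye plate 0 (may be absent): flat bar 56 mm wide (own y), 130 tall (own z), 9 thick (own x), 380 g, rectangular eye 32 wide, 36 tall; eye centre 44 mm below the top edge, 86 above the lower end. It starts upright in a slot, 30 mm deep, of the fixed wooden rack (110 by 80 mm, 38 high; two slots 60 mm apart).
- plate1_eye (a point): Centre of the eye of steel eye plate 1 (may be absent): flat bar 56 mm wide (own y), 130 tall (own z), 9 thick (own x), 380 g, rectangular eye 32 wide, 36 tall; eye centre 44 mm below the top edge, 86 above the lower end. It starts upright in a slot, 30 mm deep, of the fixed wooden rack (110 by 80 mm, 38 high; two slots 60 mm apart).
- nut: Bystander: big hexagon nut, 46 mm across corners, 20 mm high. Origin at its underside's centre.
- tape: Bystander: cardboard roll core, 100 mm in diameter, 24 mm high. Origin at its underside's centre.
- spray: Bystander: white spray can, 56 mm in diameter, 170 mm tall. Origin at its underside's centre.
- oil: Bystander: blue oil bottle, 60 mm in diameter, 160 mm tall. Origin at its underside's centre.
- driver: Bystander: screwdriver lying on the bench. Origin at its underside's centre.
- spanner: Bystander: spanner lying on the bench. Origin at its underside's centre.
Things that resemble listed ones, but are neither listed nor needed, are in the scene too. What is shaped like the part that bears ring2_mid but red is not meant. Leave any yellow look-alike of the part that bears ring0_mid alone.

How it is judged:
By the outcome, as a careful person would: the job done as asked, in the order asked, and still so for the second after the job is handed in, with the robot touching nothing.
Of ring0, ring1, ring2, ring3 only 2 to 4 are there at a start; the rules pass over those that are not, and their reading is None.
Of plate0, plate1 only 1 to 2 are there at a start; the rules pass over those that are not, and their reading is None.
At some moment in a run one of ring0, ring1, ring2, ring3 may be knocked a few centimetres aside while the robot is not near it.
It also fails if it takes over 210 s, if anything falls off the work surface, if the arm or the gripper's body presses on something with over 40 N, if the wrist force passes 120 N, or if a joint passes its speed limit or range.

ROBOT

A 7-joint arm with a two-finger parallel gripper is mounted at the origin on the work surface. World frame = base frame: x ahead of the robot, y to its left, z up, the work surface at z = 0. Lengths are in mm, angles in rad, forces in N, time in s.
With the tool pointing down it reaches from about 400 to 850 mm from the base axis. Payload 4.5 kg.
Tool frame: the origin (TCP) lies at the very end of the fingers, on their centre line; the grasp point (between the pads) lies 19 mm behind it; z points along the fingers, y is the direction in which the jaws open and shut (so a half turn about z gives the same grasp; the last joint's range is limited). The gripper opens to 85 mm and grips with 20 to 120 N. Pads are 22 mm wide; open, the fingers measure 114 mm over their backs; the gripper's body (76 mm by 85 mm) begins 54 mm behind the grasp point. The pads swing forward as they close: fully open they stand 13 mm farther back than shut.
Start: joints at [1.175, 0.689, -0.195, 1.565, 0.157, 0.902, -0.215], TCP at [260.462, -568.167, 231.317] pointing down, gripper open.
Joint ranges: [-3.01, 3.01], [-0.46, 2.08], [-1.47, 1.51], [0.13, 2.56], [-1, 4.14], [0.04, 2.09], [-2.66, 2.66]. Speed limits (rad/s): [2.57, 2.57, 3.14, 3.14, 3.14, 3.14, 3.14].

INTERFACE

Orientations are given as a unit quaternion [x, y, z, w].
In Python, from station import bot gives the robot as it stands. The module is installed in compiled form; this text tells all that it offers.
- The arm moves only by the shell command python3 -m handwheel 'ROWS'. ROWS is JSON, a list of rows, each an object of numbers: "dx", "dy", "dz": the shift along the world's x, y, z in mm; "wx", "wy", "wz": the turn, a rotation vector about the world's x, y, z in degrees; "gripper": the closure, from -1 (fully open) to 1 (shut). In form: [{"dx": .., "dy": .., "dz": .., "wx": .., "wy": .., "wz": .., "gripper": ..}, ...]. A call has 1 to 10 rows; each row shifts and turns the commanded pose from where the row before left it; what a row does not reach is not made up. A row lasts 1/12 s, in which the tool goes at most 41.7 mm and 7.16 degrees, less where a joint would pass 70% of its speed; a pose out of reach is approached as far as the arm can. A call is refused whole if a number of a shift passes 41.7 or a number of a turn 7.16, either way. A call with a gripper value outside its range is refused whole. The fingers move at their own pace and stop on an object; the grip force is fixed at half the most. Time passes only in rows, so rows that do not move let the fingers close. It gives the time, the measured TCP pose, the force and the opening at its end, in the units of the state.
- bot.get_state(): the state, without advancing time (a new reading comes with each control period).
- bot.snapshot(name): name is "scene" or "top" or "wrist"; returns the picture (480x640x3 uint8, red, green, blue); there is no depth.
- bot.get_calibration(name): a dict with "fov_y" (degrees; the focal length in pixels is half the picture's height over the tangent of half this angle, whatever the lens; pixels are square), "cx", "cy" (the principal point, pixels), "view" (4x4, takes a point from world to camera coordinates). Camera axes: x right, y up, looking along -z (the intrinsics and any distortion apply to the point x, -y, -z); pixel columns grow to the right and rows downward; lengths in mm; the calibration is good to about 2 mm. A picture is of the moment at which its call begins: read the wrist's pose just before it. get_calibration takes no time and is no camera call; for the wrist camera it gives the pose at the moment of the call.
- bot.job_done(): hands the job in, once; it reports no verdict.
The state is a dict: "time": time; "joint_pos": joint angles; "joint_velocities": joint speeds; "joint_torque": joint torques, N m; "tool_pos": TCP position; "tool_rot": TCP orientation; "wrist_force": force on the tool from outside, world axes, zero at the start; "wrist_torque": the same for the moment, N m; "grip_width": finger opening in mm.
Only numpy, scipy, OpenCV 4.12 (cv2) and the standard library are available. Lean on these libraries where they do the work, as an engineer would, in place of code of your own. Each camera call takes 0.05 s, during which the arm holds its last target. There are 200 camera calls.

## Working session

There is one attempt and no reset: what is moved stays moved. The work goes in short steps, Python scripts to look and compute and a shell command to move; the robot and the scene stay as the last step left them, time stands still between calls to the robot, and variables do not carry over. Pictures are saved under pics/ and viewed, about 12 in all and at most 16, crops included, and the job is handed in when it is done.

```bash
mkdir -p pics; ls; python3 - <<'E'
from station import bot
import cv2
s=bot.get_state();print(s)
for n in("scene","top","wrist"):
    c=bot.get_calibration(n);print(n,c)
    cv2.imwrite(f"pics/{n}0.png",bot.snapshot(n)[:,:,::-1])
E
```

```text
pics
{'time': 0.0, 'joint_pos': array([ 1.17476492,  0.6900323 , -0.19454589,  1.56637249,  0.15730064,
        0.90247674, -0.21509546]), 'joint_velocities': array([-0.0015283 , -0.00050689,  0.00012547, -0.00165158, -0.00040642,
        0.00040291,  0.00011054]), 'joint_torque': array([ 2.02200549e-04, -5.39614284e+01, -1.26642309e+00, -1.58543855e+01,
        9.06367757e-03,  9.46694141e-03, -2.09348434e-05]), 'tool_pos': array([ 260.14272345, -567.55867901,  230.44711622]), 'tool_rot': array([ 9.76981409e-01,  2.13322361e-01, -2.55982463e-04, -9.12148887e-04]), 'wrist_force': array([-0.59171154,  0.31730859, -0.9767153 ]), 'wrist_torque': array([-0.05251758,  0.05498836, -0.03148947]), 'grip_width': 85.37882438703339}
scene {'fov_y': 54.842024032397454, 'cx': 323.52115966541635, 'cy': 240.04659166901402, 'view': array([[-8.89558842e-01,  4.56625021e-01, -1.33662511e-02,
         5.11096936e+02],
       [-2.69978862e-01, -5.01897324e-01,  8.21711926e-01,
         2.05887481e+01],
       [ 3.68505740e-01,  7.34569715e-01,  5.69746306e-01,
        -1.48700558e+03],
       [ 0.000000
[... 239 characters left out ...]
85e+01],
       [ 9.72125179e-01, -1.19733710e-01,  2.01584907e-01,
        -5.59294238e+02],
       [-2.00182616e-01,  2.37521923e-02,  9.79470650e-01,
        -1.09514192e+03],
       [ 0.00000000e+00,  0.00000000e+00,  0.00000000e+00,
         1.00000000e+00]])}
wrist {'fov_y': 64.96499146072529, 'cx': 325.064861505543, 'cy': 235.17093186273698, 'view': array([[ 4.17509103e-01, -9.08672561e-01, -5.71538705e-04,
        -6.24124023e+02],
       [ 8.65878004e-01,  3.98036821e-01, -3.03021404e-01,
         3.98132718e+01],
       [ 2.75574728e-01,  1.26019312e-01,  9.52983579e-01,
        -3.81526252e+02],
       [ 0.00000000e+00,  0.00000000e+00,  0.00000000e+00,
         1.00000000e+00]])}
```

View pics/top0.png

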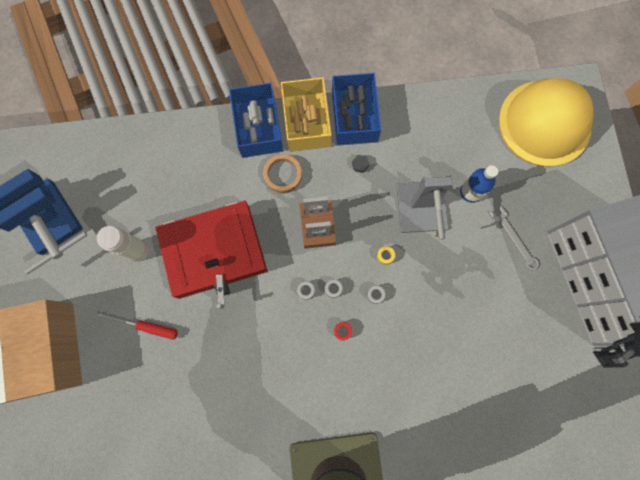

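View pics/scene0.png

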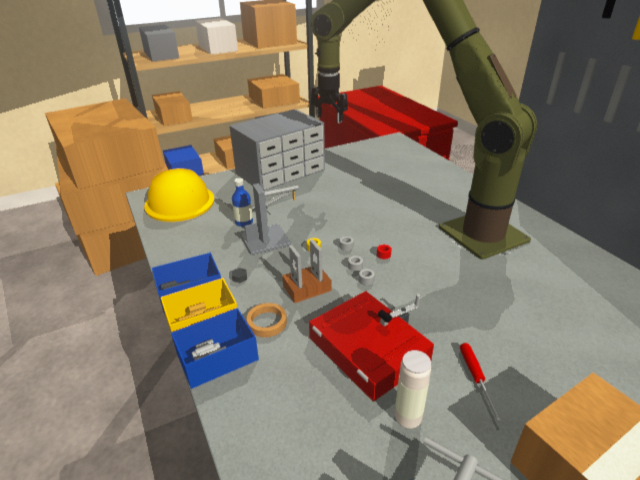

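Top view: case (210,250) with the grip (212,263) and the latch (220,290). Grey rings are at (307,290), (333,288), (376,294); the red one at (343,331) and the yellow one at (386,254) are decoys. The rack with two plates is at (318,222), the post and peg at (430,190)–(440,237). Now an enlarged crop.

```bash
cat > h.py <<'E'
import numpy as np, cv2
from station import bot
def K(c):
    f=240/np.tan(np.radians(c["fov_y"]/2)); return f,c["cx"],c["cy"]
def ray(c,u,v):
    f,cx,cy=K(c); V=np.array(c["view"]); R=V[:3,:3]; o=-R.T@V[:3,3]
    d=R.T@np.array([(u-cx)/f,-(v-cy)/f,-1]); return o,d/np.linalg.norm(d)
def onz(c,u,v,z):
    o,d=ray(c,u,v); return o+d*(z-o[2])/d[2]
def proj(c,p):
    f,cx,cy=K(c); V=np.array(c["view"]); q=V[:3,:3]@np.array(p,float)+V[:3,3]
    return np.array([cx+f*q[0]/-q[2],cy-f*q[1]/-q[2]])
def two(c1,p1,c2,p2):
    o1,d1=ray(c1,*p1);o2,d2=ray(c2,*p2)
    t=np.linalg.lstsq(np.c_[d1,-d2],o2-o1,rcond=None)[0]
    a,b=o1+t[0]*d1,o2+t[1]*d2; return (a+b)/2,np.linalg.norm(a-b)
def snap(n,name=None):
    c=bot.get_calibration(n); im=bot.snapshot(n)[:,:,::-1].copy()
    if name: cv2.imwrite(f"pics/{name}.png",im)
    return c,im
E
python3 - <<'E'
import cv2,numpy as np
from h import *
im=cv2.imread("pics/top0.png");s=cv2.imread("pics/scene0.png")
c=bot.get_calibration("top")
for n,p in dict(ring_a=(307,290),ring_b=(333,288),ring_c=(376.5,294)).items(): print(n,onz(c,*p,26).round(1))
hsv=cv2.cvtColor(im,cv2.COLOR_BGR2HSV)
m=(((hsv[...,0]<6)|(hsv[...,0]>174))&(hsv[...,1]>170)).astype(np.uint8)
n,l,st,ce=cv2.connectedComponentsWithStats(m)
i=1+np.argmax(st[1:,4]);ct=max(cv2.findContours((l==i).astype(np.uint8),0,2)[0],key=cv2.contourArea)
h=cv2.approxPolyDP(cv2.convexHull(ct),4,True)[:,0];print(h.tolist());print([onz(c,*p,56)[:2].round(0).tolist() for p in h])
a=cv2.resize(im[185:320,140:460],None,fx=2.5,fy=2.5,interpolation=2)
b=cv2.resize(s[170:400,225:455],None,fx=2.6,fy=2.6,interpolation=2)
cv2.imwrite("pics/a.png",a);cv2.imwrite("pics/b.png",b)
E
```

```text
ring_a [450.7  20.2  26. ]
ring_b [447.8 -43.3  26. ]
ring_c [ 420.3 -146.6   26. ]
[[245, 202], [264, 270], [173, 295], [157, 228]]
[[682.0, 147.0], [508.0, 116.0], [475.0, 336.0], [643.0, 366.0]]
```

View pics/a.png

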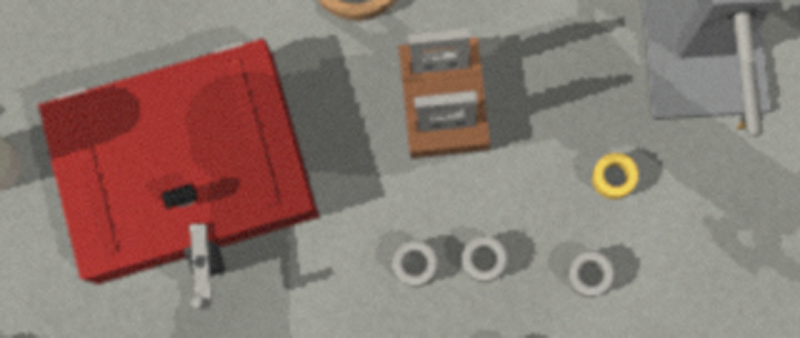

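View pics/b.png

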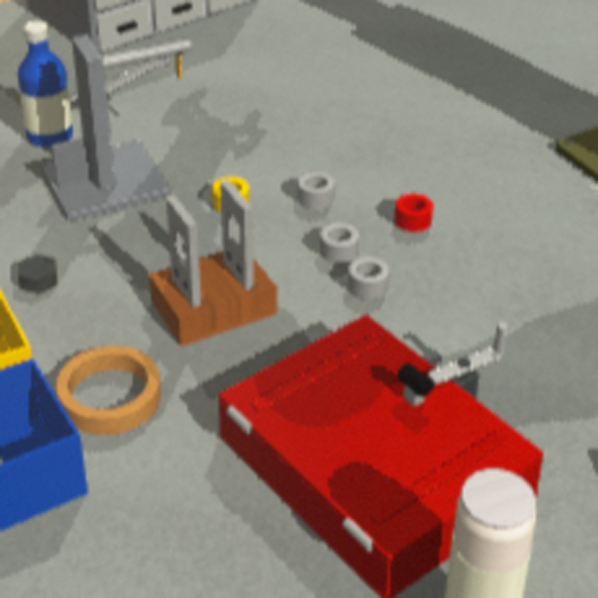

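Top crop: latch pin top at px (221,306), pivot at (219.6,290), peg from (437,191) to (442,238). Both plates have their faces about along world x. Scene crop: the latch pin top is at px (418,295).

```bash
python3 - <<'E'
from h import *
t=bot.get_calibration("top");s=bot.get_calibration("scene")
A=lambda x,y:(140+x/2.5,185+y/2.5)
B=lambda x,y:(225+x/2.6,170+y/2.6)
P=dict(pintop=(A(203,303),B(501,324)),peg_tip=(A(755,133),B(189,44)),peg_post=(A(742,14),B(105,58)),handle=(A(179,196),B(416,378)),
ringA=(A(414,264),B(370,268)),ringB=(A(484,258),B(340,234)),ringC=(A(591,274),B(317,181)),
p0topL=(A(415,98),B(224,186)),p0topR=(A(475,94),B(245,197)),lidnearR=(A(316,215),B(369,317)),lidnearL=(A(88,277),B(541,453)))
for n,(a,b) in P.items():
    p,e=two(t,a,s,b);print(n,p.round(1),"gap",round(e,1))
print("pinbase z62",onz(t,*A(197,290),60).round(1),"pivot",onz(t,*A(199,262),62).round(1),"nose",onz(t,*A(199,228),60).round(1))
print("pintop z97",onz(t,*A(203,303),97).round(1),"handle",onz(t,*A(179,196),86).round(1))
for q in[(412,40),(476,36),(415,98),(475,94)]:print("platetop",onz(t,*A(*q),138).round(1))
print("peg",onz(t,*A(755,130),168).round(1),onz(t,*A(742,16),168).round(1))
E
```

```text
pintop [430.6 218.4  89.6] gap 1.4
peg_tip [ 512.5 -290.3  164.3] gap 0.9
peg_post [ 617.8 -294.3  172.1] gap 4.3
handle [534.  234.5  81.3] gap 0.8
ringA [449.5  24.   25.3] gap 0.4
ringB [446.8 -44.5  24.3] gap 1.0
ringC [ 418.6 -146.    25. ] gap 0.9
p0topL [592.4  -4.  159.5] gap 23.9
p0topR [576.9 -45.  122.3] gap 26.5
lidnearR [505.8 111.9  46.9] gap 0.4
lidnearL [471.3 334.6  49.5] gap 4.2
pinbase z62 [446.7 228.8  60. ] pivot [472.6 224.4  62. ] nose [505.2 222.3  60. ]
pintop z97 [430.4 216.4  97. ] handle [533.4 233.2  86. ]
platetop [642.   -0.9 138. ]
platetop [638.6 -59.6 138. ]
platetop [587.3   2.6 138. ]
platetop [584.4 -51.9 138. ]
peg [ 514.9 -290.   168. ] [ 619.1 -296.4  168. ]
```

```bash
python3 -m handwheel '[{"dx":17,"dy":37,"dz":4},{"dx":17,"dy":37,"dz":4},{"dx":17,"dy":37,"dz":4},{"dx":17,"dy":37,"dz":4},{"dx":17,"dy":37,"dz":4},{"dx":17,"dy":37},{"dx":17,"dy":37},{"dx":17,"dy":37},{"dx":17,"dy":37},{"dx":17,"dy":37}]'
python3 -m handwheel '[{"dy":38,"wz":-1.5},{"dy":38,"wz":-1.5},{"dy":38,"wz":-1.5},{"dy":38,"wz":-1.5},{"dy":38,"wz":-1.5},{"dy":38,"wz":-1.5},{"dy":38,"wz":-1.5},{"dy":38,"wz":-1.5},{"dy":38,"wz":-1.5},{"dy":38,"wz":-1.5}]'
python3 -m handwheel '[{"dy":29,"dz":-10,"gripper":0.2},{"dz":-20,"gripper":0.2},{},{}]'
python3 - <<'E'
from h import *
s=bot.get_state();print(s["tool_pos"],s["tool_rot"],s["wrist_force"],s["grip_width"])
c,im=snap("wrist","w1");t,_=snap("top","t1")
for n,p in dict(pin=(431,217,92),piv=(472,224,60)).items():print(n,proj(c,p))
E
```

```text
[ 260.19306329 -567.70204035  230.66487559] [ 9.76987735e-01  2.13294236e-01 -2.06467281e-04 -7.00946746e-04] [ 0.47811607  0.22280711 -0.2678002 ] 85.34867516774423
pin [-1312.47603714  -968.23645795]
piv [-1107.33160454  -944.40934554]validation failed for argument at $[0]...
validation failed for argument at $[0]...
validation failed for argument at $[0]...
```

View pics/w1.png

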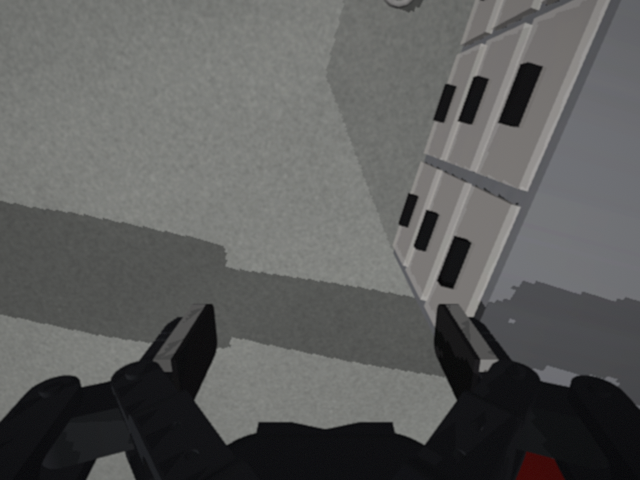

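That wrist picture is from the start pose, because the calls were refused. Every key seems to be needed in each row.

```bash
python3 -m handwheel '[{"dx":17,"dy":37,"dz":4,"wx":0,"wy":0,"wz":0,"gripper":-1},{"dx":17,"dy":37,"dz":4,"wx":0,"wy":0,"wz":0,"gripper":-1},{"dx":17,"dy":37,"dz":4,"wx":0,"wy":0,"wz":0,"gripper":-1},{"dx":17,"dy":37,"dz":4,"wx":0,"wy":0,"wz":0,"gripper":-1},{"dx":17,"dy":37,"dz":4,"wx":0,"wy":0,"wz":0,"gripper":-1},{"dx":17,"dy":37,"dz":0,"wx":0,"wy":0,"wz":0,"gripper":-1},{"dx":17,"dy":37,"dz":0,"wx":0,"wy":0,"wz":0,"gripper":-1},{"dx":17,"dy":37,"dz":0,"wx":0,"wy":0,"wz":0,"gripper":-1},{"dx":17,"dy":37,"dz":0,"wx":0,"wy":0,"wz":0,"gripper":-1},{"dx":17,"dy":37,"dz":0,"wx":0,"wy":0,"wz":0,"gripper":-1}]'
```

```text
time: 1.08
tool_pos: [430.9, -196.4, 251.5]
tool_rot: [0.977, 0.213, 0.0, 0.0]
wrist_force: [0.2, -0.7, -0.2]
grip_width: 85.5
```

```bash
python3 -m handwheel '[{"dx":0,"dy":39,"dz":0,"wx":0,"wy":0,"wz":-1.5,"gripper":-1},{"dx":0,"dy":39,"dz":0,"wx":0,"wy":0,"wz":-1.5,"gripper":-1},{"dx":0,"dy":39,"dz":0,"wx":0,"wy":0,"wz":-1.5,"gripper":-1},{"dx":0,"dy":39,"dz":0,"wx":0,"wy":0,"wz":-1.5,"gripper":-1},{"dx":0,"dy":39,"dz":0,"wx":0,"wy":0,"wz":-1.5,"gripper":-1},{"dx":0,"dy":39,"dz":0,"wx":0,"wy":0,"wz":-1.5,"gripper":-1},{"dx":0,"dy":39,"dz":0,"wx":0,"wy":0,"wz":-1.5,"gripper":-1},{"dx":0,"dy":39,"dz":0,"wx":0,"wy":0,"wz":-1.5,"gripper":-1},{"dx":0,"dy":39,"dz":0,"wx":0,"wy":0,"wz":-1.5,"gripper":-1},{"dx":0,"dy":39,"dz":0,"wx":0,"wy":0,"wz":-1.5,"gripper":-1}]'
python3 -m handwheel '[{"dx":0,"dy":22,"dz":-30,"wx":0,"wy":0,"wz":0,"gripper":0.2},{"dx":0,"dy":0,"dz":-40,"wx":0,"wy":0,"wz":0,"gripper":0.2},{"dx":0,"dy":0,"dz":-40,"wx":0,"wy":0,"wz":0,"gripper":0.2},{"dx":0,"dy":0,"dz":0,"wx":0,"wy":0,"wz":0,"gripper":0.2},{"dx":0,"dy":0,"dz":0,"wx":0,"wy":0,"wz":0,"gripper":0.2}]'
python3 - <<'E'
from h import *
s=bot.get_state();print(s["tool_pos"],s["tool_rot"],s["wrist_force"],s["grip_width"])
c,im=snap("wrist","w2")
for n,p in dict(pin=(431,217,92),piv=(472,224,60)).items():print(n,proj(c,p))
E
```

```text
time: 1.92
tool_pos: [430.1, 193.8, 251.4]
tool_rot: [0.997, 0.083, 0.0, 0.0]
wrist_force: [0.3, 0.9, 0.3]
grip_width: 85.5
time: 2.33
tool_pos: [429.1, 213.0, 140.1]
tool_rot: [0.996, 0.084, -0.002, 0.001]
wrist_force: [1.2, -0.0, 0.3]
grip_width: 34.0
[429.1278359  213.00936796 140.1468917 ] [ 0.9964644   0.08397281 -0.00235563  0.00131156] [ 1.24680458 -0.0384525   0.31317128] 34.02689324268481
pin [318.78018315 259.69174492]
piv [319.07808765 174.70039152]
```

View pics/w2.png

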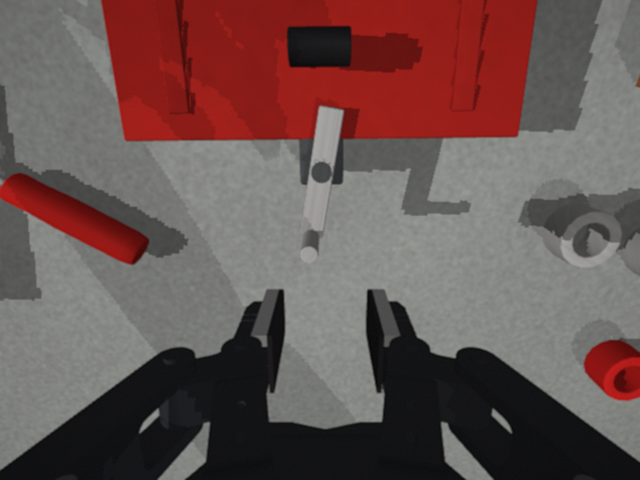

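Wrist view: pin top (309,254), pivot (321,173), grip bar (320,46), lid near edge from (125,140) to (519,136).

```bash
python3 - <<'E'
from h import *
c=bot.get_calibration("wrist")
for n,u,v,z in[("pin",309,254,94),("pinbase",312,233,61),("piv",321,173,61),("nose",331,107,61),("handle",320,44,84),("L",125,140,56),("R",519,136,56),("ring",592,238,26)]:print(n,onz(c,u,v,z).round(1))
E
```

```text
pin [435.3 223.6  94. ]
pinbase [437.1 223.3  61. ]
piv [475.  223.9  61. ]
nose [512.8 224.4  61. ]
handle [539.9 235.   84. ]
L [474.1 341.8  56. ]
R [515.5 111.5  56. ]
ring [456.4  20.9  26. ]
```

```bash
python3 -m handwheel '[{"dx":6,"dy":10.5,"dz":-10,"wx":0,"wy":0,"wz":0,"gripper":0.2},{"dx":0,"dy":0,"dz":-20,"wx":0,"wy":0,"wz":0,"gripper":0.2},{"dx":0,"dy":0,"dz":-20,"wx":0,"wy":0,"wz":0,"gripper":0.2},{"dx":0,"dy":0,"dz":-18,"wx":0,"wy":0,"wz":0,"gripper":0.2},{"dx":0,"dy":0,"dz":0,"wx":0,"wy":0,"wz":0,"gripper":0.65},{"dx":0,"dy":0,"dz":0,"wx":0,"wy":0,"wz":0,"gripper":0.65},{"dx":0,"dy":0,"dz":0,"wx":0,"wy":0,"wz":0,"gripper":0.65}]'
python3 -c "
from station import bot
print(bot.get_state()['joint_pos'])"
```

```text
time: 2.97
tool_pos: [438.1, 224.9, 75.8]
tool_rot: [0.997, 0.083, 0.002, -0.001]
wrist_force: [0.3, 0.2, -0.4]
grip_width: 14.9
[-0.54585631  0.79101299 -0.036203    2.090929    0.10259172  0.25697416
 -2.07407415]
```

```bash
python3 -m handwheel '[{"dx":0.2,"dy":4.6,"dz":-3,"wx":0,"wy":0,"wz":-2,"gripper":0.65},{"dx":0.8,"dy":4.6,"dz":0,"wx":0,"wy":0,"wz":-2,"gripper":0.65},{"dx":1.3,"dy":4.5,"dz":0,"wx":0,"wy":0,"wz":-2,"gripper":0.65},{"dx":1.8,"dy":4.3,"dz":0,"wx":0,"wy":0,"wz":-2,"gripper":0.65},{"dx":2.3,"dy":4,"dz":0,"wx":0,"wy":0,"wz":-2,"gripper":0.65},{"dx":2.8,"dy":3.8,"dz":0,"wx":0,"wy":0,"wz":-2,"gripper":0.65},{"dx":3.2,"dy":3.4,"dz":0,"wx":0,"wy":0,"wz":-2,"gripper":0.65}]'
python3 -m handwheel '[{"dx":3.5,"dy":3,"dz":0,"wx":0,"wy":0,"wz":-2,"gripper":0.65},{"dx":3.9,"dy":2.6,"dz":0,"wx":0,"wy":0,"wz":-2,"gripper":0.65},{"dx":4.1,"dy":2.1,"dz":0,"wx":0,"wy":0,"wz":-2,"gripper":0.65},{"dx":4.4,"dy":1.6,"dz":0,"wx":0,"wy":0,"wz":-2,"gripper":0.65},{"dx":4.5,"dy":1.1,"dz":0,"wx":0,"wy":0,"wz":-2,"gripper":0.65},{"dx":4.6,"dy":0.5,"dz":0,"wx":0,"wy":0,"wz":-2,"gripper":0.65},{"dx":0,"dy":0,"dz":0,"wx":0,"wy":0,"wz":0,"gripper":0.65},{"dx":0,"dy":0,"dz":0,"wx":0,"wy":0,"wz":0,"gripper":0.65}]'
python3 -c "
from station import bot
print(bot.get_state()['joint_pos'])"
```

```text
time: 3.55
tool_pos: [448.5, 254.0, 70.2]
tool_rot: [0.999, -0.04, -0.0, 0.0]
wrist_force: [-0.8, -1.1, 0.4]
grip_width: 14.4
time: 4.22
tool_pos: [475.1, 264.6, 70.4]
tool_rot: [0.99, -0.143, 0.001, -0.0]
wrist_force: [-0.5, 0.0, -0.2]
grip_width: 14.8
[-0.62549814  0.83584487  0.05420449  1.94172881 -0.11121279  0.36482853
 -2.34242882]
```

```bash
python3 -m handwheel '[{"dx":0,"dy":0,"dz":3,"wx":0,"wy":0,"wz":0,"gripper":0.2},{"dx":0,"dy":0,"dz":25,"wx":0,"wy":0,"wz":0,"gripper":0.2},{"dx":0,"dy":0,"dz":40,"wx":0,"wy":0,"wz":3,"gripper":0},{"dx":0,"dy":0,"dz":20,"wx":0,"wy":0,"wz":7.1,"gripper":0},{"dx":0,"dy":0,"dz":0,"wx":0,"wy":0,"wz":7.1,"gripper":0},{"dx":0,"dy":0,"dz":0,"wx":0,"wy":0,"wz":7.1,"gripper":0},{"dx":0,"dy":0,"dz":0,"wx":0,"wy":0,"wz":7.1,"gripper":0},{"dx":0,"dy":0,"dz":0,"wx":0,"wy":0,"wz":7.1,"gripper":0},{"dx":0,"dy":0,"dz":0,"wx":0,"wy":0,"wz":7.1,"gripper":0},{"dx":0,"dy":0,"dz":0,"wx":0,"wy":0,"wz":7.1,"gripper":0}]'
python3 -m handwheel '[{"dx":10,"dy":-5,"dz":0,"wx":0,"wy":0,"wz":7.1,"gripper":0},{"dx":10,"dy":-5,"dz":0,"wx":0,"wy":0,"wz":7.1,"gripper":0},{"dx":10,"dy":-5,"dz":0,"wx":0,"wy":0,"wz":7.1,"gripper":0},{"dx":10,"dy":-5,"dz":0,"wx":0,"wy":0,"wz":7.1,"gripper":0},{"dx":10,"dy":-5,"dz":0,"wx":0,"wy":0,"wz":7.1,"gripper":0},{"dx":10,"dy":-5,"dz":0,"wx":0,"wy":0,"wz":7.1,"gripper":0},{"dx":5,"dy":0,"dz":0,"wx":0,"wy":0,"wz":7.1,"gripper":0},{"dx":0,"dy":0,"dz":0,"wx":0,"wy":0,"wz":7.1,"gripper":0},{"dx":0,"dy":0,"dz":0,"wx":0,"wy":0,"wz":7.1,"gripper":0},{"dx":0,"dy":0,"dz":0,"wx":0,"wy":0,"wz":0,"gripper":0}]'
python3 - <<'E'
from h import *
s=bot.get_state();print(s["tool_pos"],s["tool_rot"],s["joint_pos"],s["grip_width"])
c,im=snap("wrist","w3")
t,im2=snap("top","t3")
a=cv2.resize(im2[185:320,140:300],None,fx=3,fy=3,interpolation=2)
b=np.zeros((480,640,3),np.uint8);b[:405,:480]=a
cv2.imwrite("pics/c.png",np.vstack([cv2.resize(im,(480,360)),a[:405]])[:600+165])
E
```

```text
time: 5.05
tool_pos: [474.2, 264.8, 158.9]
tool_rot: [0.949, 0.315, 0.001, -0.0]
wrist_force: [0.2, -0.6, -0.7]
grip_width: 42.5
time: 5.88
tool_pos: [539.3, 234.3, 158.6]
tool_rot: [0.64, 0.768, 0.001, -0.0]
wrist_force: [-0.1, -0.5, -0.2]
grip_width: 42.6
[539.28456512 234.30977871 158.5824901 ] [ 6.40333875e-01  7.68096468e-01  5.84580402e-04 -5.17376058e-05] [-0.19238782  0.77501283 -0.52044968  1.7407747   0.52451675  0.76700079
 -0.79440845] 42.60606960624428
```

View pics/w3.png

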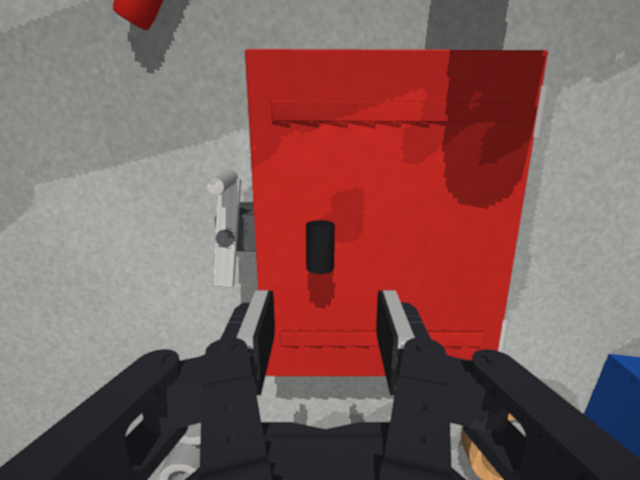

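The latch is wholly clear. The bar is at (320,247), and the lid corners are at (247,50), (547,50), (498,376), (267,376).

```bash
python3 - <<'E'
from h import *
c=bot.get_calibration("wrist")
for n,u,v,z in[("bar",320.5,246,86),("nl",247,50,56),("hl",547,50,56),("hr",498,376,56),("nr",267,376,56)]:print(n,onz(c,u,v,z).round(1))
E
```

```text
bar [536.8 235.9  86. ]
nl [474.  339.6  56. ]
hl [649.8 370.9  56. ]
hr [693.1 143.8  56. ]
nr [515.5 112.3  56. ]
```

```bash
python3 -m handwheel '[{"dx":-1,"dy":-0.8,"dz":-30,"wx":0,"wy":0,"wz":0,"gripper":0},{"dx":0,"dy":0,"dz":-30,"wx":0,"wy":0,"wz":0,"gripper":0},{"dx":0,"dy":0,"dz":-30,"wx":0,"wy":0,"wz":0,"gripper":0},{"dx":0,"dy":0,"dz":0,"wx":0,"wy":0,"wz":0,"gripper":0},{"dx":0,"dy":0,"dz":0,"wx":0,"wy":0,"wz":0,"gripper":1},{"dx":0,"dy":0,"dz":0,"wx":0,"wy":0,"wz":0,"gripper":1},{"dx":0,"dy":0,"dz":0,"wx":0,"wy":0,"wz":0,"gripper":1},{"dx":0,"dy":0,"dz":0,"wx":0,"wy":0,"wz":0,"gripper":1},{"dx":0,"dy":0,"dz":0,"wx":0,"wy":0,"wz":0,"gripper":1}]'
python3 - <<'E'
import numpy as np
r=np.hypot(135,28);a0=np.arctan2(28,-135);d=11;P=[]
for k in range(16):
    th=np.radians(3.9*k);f=np.radians(2*k)
    P.append([r*np.cos(a0-th)-d*np.sin(f),r*np.sin(a0-th)-d*np.cos(f)])
D=np.diff(P,axis=0)
for dX,dz in D: print((dX*.984).round(1),(dX*.177).round(1),dz.round(1))
E
```

```text
time: 6.73
tool_pos: [536.2, 233.9, 69.8]
tool_rot: [0.641, 0.767, -0.001, -0.001]
wrist_force: [-5.4, -0.1, 0.4]
grip_width: 15.8
1.8 0.3 9.1
2.4 0.4 9.0
3.0 0.5 8.8
3.6 0.6 8.5
4.1 0.7 8.2
4.7 0.8 7.9
5.2 0.9 7.6
5.7 1.0 7.2
6.2 1.1 6.8
6.6 1.2 6.3
7.0 1.3 5.8
7.4 1.3 5.3
7.7 1.4 4.8
8.0 1.4 4.2
8.2 1.5 3.7
```

```bash
python3 -m handwheel '[{"dx":1.8,"dy":0.3,"dz":9.1,"wx":-0.35,"wy":1.97,"wz":0,"gripper":1},{"dx":2.4,"dy":0.4,"dz":9,"wx":-0.35,"wy":1.97,"wz":0,"gripper":1},{"dx":3,"dy":0.5,"dz":8.8,"wx":-0.35,"wy":1.97,"wz":0,"gripper":1},{"dx":3.6,"dy":0.6,"dz":8.5,"wx":-0.35,"wy":1.97,"wz":0,"gripper":1},{"dx":4.1,"dy":0.7,"dz":8.2,"wx":-0.35,"wy":1.97,"wz":0,"gripper":1}]'
python3 -m handwheel '[{"dx":4.7,"dy":0.8,"dz":7.9,"wx":-0.35,"wy":1.97,"wz":0,"gripper":1},{"dx":5.2,"dy":0.9,"dz":7.6,"wx":-0.35,"wy":1.97,"wz":0,"gripper":1},{"dx":5.7,"dy":1,"dz":7.2,"wx":-0.35,"wy":1.97,"wz":0,"gripper":1},{"dx":6.2,"dy":1.1,"dz":6.8,"wx":-0.35,"wy":1.97,"wz":0,"gripper":1},{"dx":6.6,"dy":1.2,"dz":6.3,"wx":-0.35,"wy":1.97,"wz":0,"gripper":1}]'
python3 -c "
from h import *
print(bot.get_state()['joint_pos'])
c,im=snap('scene','s4');print(im.shape)
cv2.imwrite('pics/s4c.png',cv2.resize(im[150:410,200:480],None,fx=2,fy=2))"
```

```text
time: 7.15
tool_pos: [551.0, 236.6, 113.0]
tool_rot: [0.639, 0.764, -0.068, -0.058]
wrist_force: [-0.2, 3.4, -10.7]
grip_width: 15.8
time: 7.57
tool_pos: [578.7, 241.6, 148.9]
tool_rot: [0.631, 0.756, -0.135, -0.114]
wrist_force: [-5.9, 0.7, -4.9]
grip_width: 15.9
[-0.17399522  1.01627587 -0.58430528  1.22863749  0.35358914  1.35183462
 -0.55524416]
(480, 640, 3)
```

View pics/s4c.png

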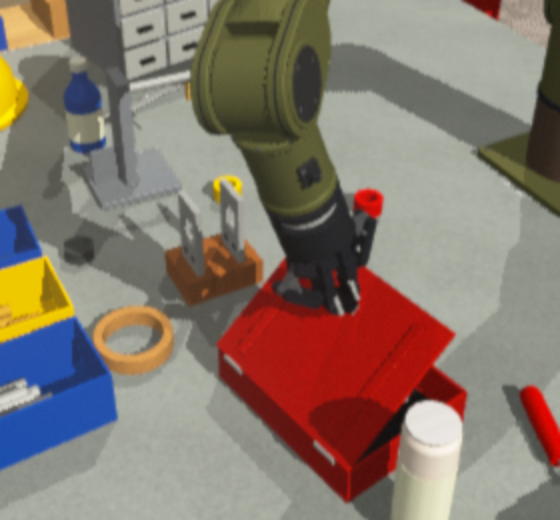

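```bash
python3 -m handwheel '[{"dx":7,"dy":1.3,"dz":5.8,"wx":-0.35,"wy":1.97,"wz":0,"gripper":1},{"dx":7.4,"dy":1.3,"dz":5.3,"wx":-0.35,"wy":1.97,"wz":0,"gripper":1},{"dx":7.7,"dy":1.4,"dz":4.8,"wx":-0.35,"wy":1.97,"wz":0,"gripper":1},{"dx":8,"dy":1.4,"dz":4.2,"wx":-0.35,"wy":1.97,"wz":0,"gripper":1},{"dx":8.2,"dy":1.5,"dz":3.7,"wx":-0.35,"wy":1.97,"wz":0,"gripper":1},{"dx":0,"dy":0,"dz":0,"wx":0,"wy":0,"wz":0,"gripper":1},{"dx":0,"dy":0,"dz":0,"wx":0,"wy":0,"wz":0,"gripper":0.35},{"dx":0,"dy":0,"dz":0,"wx":0,"wy":0,"wz":0,"gripper":0.35},{"dx":0,"dy":0,"dz":0,"wx":0,"wy":0,"wz":0,"gripper":0.35}]'
python3 -m handwheel '[{"dx":8,"dy":1.5,"dz":15,"wx":0,"wy":0,"wz":0,"gripper":0.35},{"dx":15,"dy":3,"dz":26,"wx":0,"wy":0,"wz":0,"gripper":0.35},{"dx":15,"dy":3,"dz":26,"wx":0,"wy":0,"wz":0,"gripper":0.35},{"dx":0,"dy":0,"dz":30,"wx":1,"wy":-5.8,"wz":0,"gripper":1},{"dx":0,"dy":0,"dz":20,"wx":1,"wy":-5.8,"wz":0,"gripper":1},{"dx":0,"dy":0,"dz":0,"wx":1,"wy":-5.8,"wz":0,"gripper":1},{"dx":0,"dy":0,"dz":0,"wx":1,"wy":-5.8,"wz":0,"gripper":1},{"dx":0,"dy":0,"dz":0,"wx":1,"wy":-5.8,"wz":0,"gripper":1}]'
```

```text
time: 8.37
tool_pos: [620.5, 248.1, 172.9]
tool_rot: [0.62, 0.741, -0.196, -0.166]
wrist_force: [-0.3, -0.3, 0.3]
grip_width: 27.4
time: 9.03
tool_pos: [658.4, 255.8, 291.0]
tool_rot: [0.642, 0.767, -0.0, -0.0]
wrist_force: [0.1, -0.2, 0.3]
grip_width: 0.1
```

```bash
python3 -m handwheel '[{"dx":-35,"dy":-6,"dz":0,"wx":0,"wy":0,"wz":0,"gripper":1},{"dx":-35,"dy":-6,"dz":0,"wx":0,"wy":0,"wz":0,"gripper":1},{"dx":-35,"dy":-6,"dz":0,"wx":0,"wy":0,"wz":0,"gripper":1},{"dx":-30,"dy":-6,"dz":0,"wx":0,"wy":0,"wz":0,"gripper":1},{"dx":0,"dy":0,"dz":-35,"wx":0,"wy":0,"wz":0,"gripper":1},{"dx":0,"dy":0,"dz":-35,"wx":0,"wy":0,"wz":0,"gripper":1},{"dx":0,"dy":0,"dz":-35,"wx":0,"wy":0,"wz":0,"gripper":1},{"dx":0,"dy":0,"dz":0,"wx":0,"wy":0,"wz":0,"gripper":1}]'
python3 -m handwheel '[{"dx":10,"dy":1.8,"dz":0,"wx":0,"wy":0,"wz":0,"gripper":1},{"dx":10,"dy":1.8,"dz":0,"wx":0,"wy":0,"wz":0,"gripper":1},{"dx":10,"dy":1.8,"dz":0,"wx":0,"wy":0,"wz":0,"gripper":1},{"dx":10,"dy":1.8,"dz":0,"wx":0,"wy":0,"wz":0,"gripper":1},{"dx":10,"dy":1.8,"dz":0,"wx":0,"wy":0,"wz":0,"gripper":1},{"dx":10,"dy":1.8,"dz":0,"wx":0,"wy":0,"wz":0,"gripper":1},{"dx":10,"dy":1.8,"dz":0,"wx":0,"wy":0,"wz":0,"gripper":1}]'
python3 -m handwheel '[{"dx":10,"dy":1.8,"dz":0,"wx":0,"wy":0,"wz":0,"gripper":1},{"dx":10,"dy":1.8,"dz":0,"wx":0,"wy":0,"wz":0,"gripper":1},{"dx":10,"dy":1.8,"dz":0,"wx":0,"wy":0,"wz":0,"gripper":1},{"dx":10,"dy":1.8,"dz":0,"wx":0,"wy":0,"wz":0,"gripper":1}]'
```

```text
time: 9.7
tool_pos: [519.5, 228.5, 179.0]
tool_rot: [0.642, 0.767, -0.009, -0.003]
wrist_force: [-1.0, -2.0, -0.8]
grip_width: 0.3
time: 10.28
tool_pos: [591.8, 244.8, 186.5]
tool_rot: [0.641, 0.767, -0.005, -0.003]
wrist_force: [-4.5, -1.1, 3.9]
grip_width: -0.3
time: 10.62
tool_pos: [635.1, 252.8, 191.2]
tool_rot: [0.642, 0.767, -0.001, -0.001]
wrist_force: [-4.9, -3.4, 24.2]
grip_width: -0.1
```

```bash
python3 -m handwheel '[{"dx":-6,"dy":-1,"dz":10,"wx":0,"wy":0,"wz":0,"gripper":1},{"dx":0,"dy":0,"dz":15,"wx":0,"wy":0,"wz":0,"gripper":1},{"dx":0,"dy":0,"dz":0,"wx":0,"wy":0,"wz":0,"gripper":1}]'
python3 -m handwheel '[{"dx":10,"dy":1.8,"dz":0,"wx":0,"wy":0,"wz":0,"gripper":1},{"dx":10,"dy":1.8,"dz":0,"wx":0,"wy":0,"wz":0,"gripper":1},{"dx":8,"dy":1.4,"dz":0,"wx":0,"wy":0,"wz":0,"gripper":1},{"dx":0,"dy":0,"dz":0,"wx":0,"wy":0,"wz":0,"gripper":1}]'
python3 -c "
from h import *
c,im=snap('scene','s5')
cv2.imwrite('pics/s5c.png',cv2.resize(im[130:410,200:480],None,fx=2,fy=2))"
```

```text
time: 10.87
tool_pos: [628.5, 251.9, 214.1]
tool_rot: [0.642, 0.767, -0.001, -0.001]
wrist_force: [-0.2, 0.6, 1.0]
grip_width: 0.1
time: 11.2
tool_pos: [655.5, 255.7, 209.5]
tool_rot: [0.642, 0.767, -0.004, -0.002]
wrist_force: [0.1, 0.2, 0.4]
grip_width: -0.2
```

View pics/s5c.png

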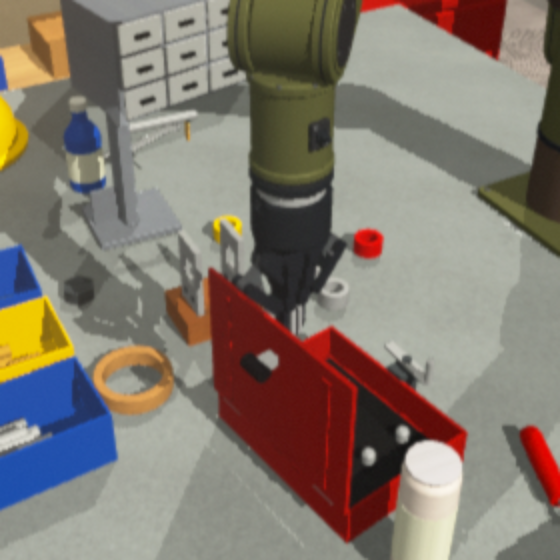

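```bash
python3 -m handwheel '[{"dx":5,"dy":0.9,"dz":0,"wx":0,"wy":0,"wz":0,"gripper":1},{"dx":5,"dy":0.9,"dz":0,"wx":0,"wy":0,"wz":0,"gripper":1},{"dx":5,"dy":0.9,"dz":0,"wx":0,"wy":0,"wz":0,"gripper":1}]'
python3 -c "
from h import *
for n in('scene','top'):
  c,im=snap(n,n+'6')
  for th in(80,85,90,95,100):
    a=np.radians(th);H=np.array([671.5,257.4,53]);x=np.array([.984,.177,0]);y=np.array([-.177,.984,0])
    print(n,th,[proj(c,H+s*115*y-180*np.cos(a)*x+np.array([0,0,180*np.sin(a)])).round(0).tolist() for s in(1,-1)])
  hsv=cv2.cvtColor(im,cv2.COLOR_BGR2HSV)
  m=(((hsv[...,0]<6)|(hsv[...,0]>174))&(hsv[...,1]>170)).astype(np.uint8)
  ct=max(cv2.findContours(m,0,2)[0],key=cv2.contourArea);print(cv2.approxPolyDP(cv2.convexHull(ct),4,True)[:,0].tolist())
"
```

```text
time: 11.5
tool_pos: [669.0, 258.1, 208.6]
tool_rot: [0.641, 0.767, -0.005, -0.003]
wrist_force: [-3.0, 0.1, -0.2]
grip_width: 0.2
scene 80 [[390.0, 316.0], [316.0, 258.0]]
scene 85 [[384.0, 319.0], [310.0, 260.0]]
scene 90 [[377.0, 322.0], [304.0, 262.0]]
scene 95 [[371.0, 326.0], [298.0, 265.0]]
scene 100 [[364.0, 331.0], [292.0, 269.0]]
[[300, 267], [368, 295], [432, 345], [431, 358], [373, 400], [310, 337]]
top 80 [[129.0, 219.0], [236.0, 188.0]]
top 85 [[127.0, 212.0], [234.0, 181.0]]
top 90 [[125.0, 205.0], [232.0, 174.0]]
top 95 [[123.0, 198.0], [230.0, 167.0]]
top 100 [[122.0, 191.0], [228.0, 161.0]]
[[125, 198], [149, 192], [169, 220], [154, 223]]
```

```bash
python3 -m handwheel '[{"dx":-40,"dy":-7,"dz":0,"wx":0,"wy":0,"wz":-7,"gripper":1},{"dx":-30,"dy":-27,"dz":0,"wx":0,"wy":0,"wz":-7,"gripper":-0.6},{"dx":-30,"dy":-27,"dz":0,"wx":0,"wy":0,"wz":-7,"gripper":-0.6},{"dx":-30,"dy":-27,"dz":0,"wx":0,"wy":0,"wz":-7,"gripper":-0.6},{"dx":-25,"dy":-30,"dz":0,"wx":0,"wy":0,"wz":-7,"gripper":-0.6},{"dx":-25,"dy":-30,"dz":0,"wx":0,"wy":0,"wz":-7,"gripper":-0.6},{"dx":-25,"dy":-30,"dz":0,"wx":0,"wy":0,"wz":-7,"gripper":-0.6},{"dx":-15,"dy":-35,"dz":0,"wx":0,"wy":0,"wz":-6,"gripper":-0.6},{"dx":0,"dy":-25,"dz":0,"wx":0,"wy":0,"wz":0,"gripper":-0.6},{"dx":0,"dy":0,"dz":0,"wx":0,"wy":0,"wz":0,"gripper":-0.6}]'
cat > rings.py <<'E'
from h import *
import sys
def rings(n,name=None,z=26):
    c,im=snap(n,name); g=cv2.GaussianBlur(cv2.cvtColor(im,cv2.COLOR_BGR2GRAY),(5,5),1)
    hsv=cv2.cvtColor(im,cv2.COLOR_BGR2HSV)
    # dark hole blobs enclosed by ring: use Hough on gray with radius expected
    f=K(c)[0]; cam=-np.array(c["view"])[:3,:3].T@np.array(c["view"])[:3,3]
    r=22*f/(cam[2]-z)
    C=cv2.HoughCircles(g,cv2.HOUGH_GRADIENT,1.2,r,param1=100,param2=18,minRadius=int(r*.8),maxRadius=int(r*1.35))
    if C is None: return []
    return [(u,v,q,onz(c,u,v,z)) for u,v,q in C[0]]
if __name__=="__main__":
    print(bot.get_state()["tool_pos"],bot.get_state()["tool_rot"],bot.get_state()["joint_pos"])
    for n in sys.argv[2:]:
        for u,v,q,p in rings(n,n+sys.argv[1]):
            if 350<p[0]<540 and -220<p[1]<130: print(n,int(u),int(v),int(q),p.round(1))
E
python3 rings.py 7 wrist top
```

```text
time: 12.43
tool_pos: [448.5, 13.6, 208.7]
tool_rot: [0.925, 0.38, -0.004, -0.002]
wrist_force: [-0.4, 0.2, 0.8]
grip_width: 68.3
[448.45572887  13.56586446 208.68481168] [ 0.92483301  0.38034392 -0.00423103 -0.00212237] [ 0.07918367  0.51951566 -0.31818442  2.08977305  0.28174906  0.58174313
 -1.22845615]
wrist 322 195 23 [453.2  23.3  26. ]
wrist 372 247 22 [450.7 -44.4  26. ]
wrist 303 317 21 [352.9 -49.2  26. ]
wrist 526 306 26 [ 514.3 -193.9   26. ]
wrist 432 334 27 [ 430.4 -153.5   26. ]
wrist 346 207 21 [460.5   0.5  26. ]
top 385 255 8 [ 512.9 -183.4   26. ]
top 395 251 8 [ 519.  -208.3   26. ]
```

View pics/wrist7.png

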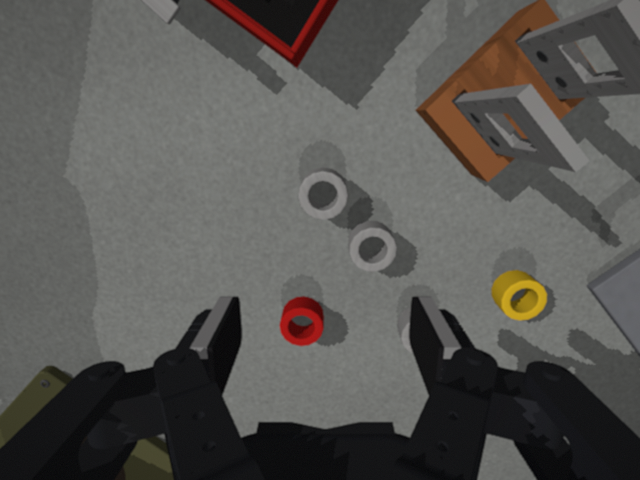

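Wrist view: grey rings A (322,195) and B (372,247), with C hidden behind the right finger at about (410,330). The red decoy is at (303,317) and the yellow one at (519,296); both are left alone. Picking A.

```bash
python3 -m handwheel '[{"dx":2.5,"dy":5,"dz":-38,"wx":0,"wy":0,"wz":0,"gripper":-0.6},{"dx":2.2,"dy":4.7,"dz":-38,"wx":0,"wy":0,"wz":0,"gripper":-0.6},{"dx":0,"dy":0,"dz":-38,"wx":0,"wy":0,"wz":0,"gripper":-0.6},{"dx":0,"dy":0,"dz":-38,"wx":0,"wy":0,"wz":0,"gripper":-0.6},{"dx":0,"dy":0,"dz":-30,"wx":0,"wy":0,"wz":0,"gripper":-0.6},{"dx":0,"dy":0,"dz":-15,"wx":0,"wy":0,"wz":0,"gripper":-0.6},{"dx":0,"dy":0,"dz":-4,"wx":0,"wy":0,"wz":0,"gripper":-0.6},{"dx":0,"dy":0,"dz":0,"wx":0,"wy":0,"wz":0,"gripper":-0.6}]'
python3 -m handwheel '[{"dx":0,"dy":0,"dz":0,"wx":0,"wy":0,"wz":0,"gripper":1},{"dx":0,"dy":0,"dz":0,"wx":0,"wy":0,"wz":0,"gripper":1},{"dx":0,"dy":0,"dz":0,"wx":0,"wy":0,"wz":0,"gripper":1},{"dx":0,"dy":0,"dz":0,"wx":0,"wy":0,"wz":0,"gripper":1}]'
```

```text
time: 13.2
tool_pos: [454.7, 31.8, 7.9]
tool_rot: [0.922, 0.386, -0.004, -0.005]
wrist_force: [0.4, -0.6, 1.3]
grip_width: 68.4
time: 13.53
tool_pos: [455.9, 30.4, 10.7]
tool_rot: [0.923, 0.384, -0.002, -0.004]
wrist_force: [-0.3, 0.2, 5.1]
grip_width: 41.3
```

```bash
python3 -m handwheel '[{"dx":0,"dy":0,"dz":0,"wx":0,"wy":0,"wz":0,"gripper":-0.6},{"dx":0,"dy":0,"dz":0,"wx":0,"wy":0,"wz":0,"gripper":-0.6},{"dx":-5,"dy":-5,"dz":-4,"wx":0,"wy":0,"wz":0,"gripper":-0.6},{"dx":0,"dy":0,"dz":0,"wx":0,"wy":0,"wz":0,"gripper":-0.6},{"dx":0,"dy":0,"dz":0,"wx":0,"wy":0,"wz":0,"gripper":-0.6},{"dx":0,"dy":0,"dz":0,"wx":0,"wy":0,"wz":0,"gripper":-0.6}]'
python3 - <<'E'
from rings import *
c,im=snap("wrist","w8")
print(bot.get_state()["tool_pos"])
for u,v,q,p in rings("wrist"): print(u,v,q,p.round(1))
E
```

```text
time: 14.03
tool_pos: [452.2, 26.5, 7.9]
tool_rot: [0.923, 0.384, -0.005, -0.005]
wrist_force: [-0.4, 0.3, 0.9]
grip_width: 68.1
[452.23027154  26.48136833   7.86558718]
321.0 329.40002 53.92 [451.5  27.5  26. ]
537.0 419.40002 58.0 [485.4 -65.4  26. ]
382.2 363.0 61.96 [ 4.581e+02 -1.000e-01  2.600e+01]
112.200005 419.40002 57.760002 [358.   58.4  26. ]
```

```bash
python3 -m handwheel '[{"dx":0,"dy":0,"dz":0,"wx":0,"wy":0,"wz":0,"gripper":1},{"dx":0,"dy":0,"dz":0,"wx":0,"wy":0,"wz":0,"gripper":1},{"dx":0,"dy":0,"dz":0,"wx":0,"wy":0,"wz":0,"gripper":1},{"dx":0,"dy":0,"dz":0,"wx":0,"wy":0,"wz":0,"gripper":1},{"dx":0,"dy":0,"dz":20,"wx":0,"wy":0,"wz":0,"gripper":1},{"dx":0,"dy":0,"dz":40,"wx":0,"wy":0,"wz":0,"gripper":1},{"dx":0,"dy":0,"dz":40,"wx":0,"wy":0,"wz":0,"gripper":1},{"dx":0,"dy":0,"dz":40,"wx":0,"wy":0,"wz":0,"gripper":1},{"dx":0,"dy":0,"dz":20,"wx":0,"wy":0,"wz":0,"gripper":1}]'
python3 -m handwheel '[{"dx":8,"dy":32,"dz":0,"wx":0,"wy":0,"wz":-5,"gripper":1},{"dx":8,"dy":32,"dz":0,"wx":0,"wy":0,"wz":-5,"gripper":1},{"dx":8,"dy":32,"dz":0,"wx":0,"wy":0,"wz":-5,"gripper":1},{"dx":8,"dy":32,"dz":0,"wx":0,"wy":0,"wz":-5,"gripper":1},{"dx":8,"dy":32,"dz":0,"wx":0,"wy":0,"wz":-5,"gripper":1},{"dx":8,"dy":32,"dz":0,"wx":0,"wy":0,"wz":-5,"gripper":1},{"dx":0,"dy":20,"dz":0,"wx":0,"wy":0,"wz":-5,"gripper":1},{"dx":0,"dy":0,"dz":0,"wx":0,"wy":0,"wz":0,"gripper":1},{"dx":0,"dy":0,"dz":0,"wx":0,"wy":0,"wz":0,"gripper":1}]'
python3 - <<'E'
from h import *
s=bot.get_state();print(s["tool_pos"],s["tool_rot"],s["joint_pos"])
c,im=snap("wrist","w9")
for p in[(547.6,286.1,21),(565.4,187.7,21),(600.8,295.6,21),(618.6,197.3,21)]:print(proj(c,p).round(0))
E
```

```text
time: 14.88
tool_pos: [452.8, 26.7, 171.5]
tool_rot: [0.923, 0.384, -0.003, -0.004]
wrist_force: [0.9, -0.6, -2.3]
grip_width: 42.1
time: 15.63
tool_pos: [499.0, 239.8, 167.4]
tool_rot: [0.996, 0.091, -0.004, -0.006]
wrist_force: [1.1, -1.2, -1.9]
grip_width: 42.3
[499.02477367 239.77001368 167.40898222] [ 0.9958497   0.09075038 -0.00393545 -0.00567878] [-0.30374275  0.70216756 -0.36746581  1.8377919   0.36027719  0.66901286
 -2.26629987]
[279. 145.]
[412. 145.]
[276.  66.]
[418.  67.]
```

View pics/w9.png

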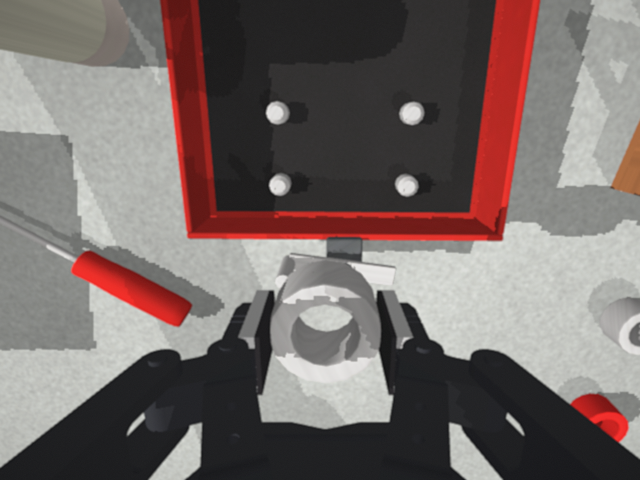

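Pins show at (280,184), (407,185), (277,113) and (412,113), so the grid sits towards the latch side. The held ring's top centre is at about (326,318).

```bash
python3 - <<'E'
from h import *
c=bot.get_calibration("wrist")
P=[onz(c,u,v,21) for u,v in[(280,183),(407,184),(277,112),(412,112)]]
for p in P:print(p.round(1))
print(np.linalg.norm(P[0]-P[1]),np.linalg.norm(P[0]-P[2]),np.linalg.norm(P[1]-P[3]),np.linalg.norm(P[2]-P[3]))
T=bot.get_state()["tool_pos"];print(T,onz(c,326,318,T[2]+18))
E
```

```text
[519.3 278.7  21. ]
[536.4 181.7  21. ]
[570.8 288.3  21. ]
[588.5 191.1  21. ]
98.44226717295966 52.38735795960549 53.003949791016154 98.78757157418171
[499.27264342 237.72406226 167.29699194] [504.29033724 238.493422   185.29699194]
```

```bash
python3 - <<'E'
from h import *
c=bot.get_calibration("wrist");T=bot.get_state()["tool_pos"]
im=cv2.imread("pics/w9.png");g=cv2.GaussianBlur(cv2.cvtColor(im,6),(5,5),1)
for r in((50,62),(28,40)):
    C=cv2.HoughCircles(g[:, 250:400],cv2.HOUGH_GRADIENT,1,8,param1=80,param2=14,minRadius=r[0],maxRadius=r[1])
    for u,v,q in C[0][:4]: print(u+250,v,q,(onz(c,u+250,v,T[2]+18)-T).round(1))
E
```

```text
325.5 328.5 55.7 [ 0.5  0.1 18. ]
325.5 314.5 53.6 [ 6.5  1.2 18. ]
321.5 338.5 53.7 [-4.1  0.9 18. ]
325.5 337.5 33.8 [-3.4 -0.6 18. ]
324.5 292.5 38.3 [15.4  3.2 18. ]
325.5 301.5 29.9 [11.8  2.2 18. ]
309.5 326.5 37.2 [ 0.2  6.3 18. ]
```

```bash
python3 -m handwheel '[{"dx":24,"dy":17,"dz":0,"wx":0,"wy":0,"wz":0,"gripper":1},{"dx":24,"dy":17,"dz":0,"wx":0,"wy":0,"wz":0,"gripper":1},{"dx":24,"dy":17,"dz":-10,"wx":0,"wy":0,"wz":0,"gripper":1},{"dx":0,"dy":0,"dz":-35,"wx":0,"wy":0,"wz":0,"gripper":1},{"dx":0,"dy":0,"dz":-35,"wx":0,"wy":0,"wz":0,"gripper":1},{"dx":0,"dy":0,"dz":-30,"wx":0,"wy":0,"wz":0,"gripper":1},{"dx":0,"dy":0,"dz":0,"wx":0,"wy":0,"wz":0,"gripper":1},{"dx":0,"dy":0,"dz":0,"wx":0,"wy":0,"wz":0,"gripper":1},{"dx":0,"dy":0,"dz":0,"wx":0,"wy":0,"wz":0,"gripper":1},{"dx":0,"dy":0,"dz":0,"wx":0,"wy":0,"wz":0,"gripper":1}]'
```

```text
time: 16.52
tool_pos: [573.8, 289.8, 60.4]
tool_rot: [0.996, 0.088, -0.001, -0.007]
wrist_force: [0.1, 0.2, -1.9]
grip_width: 41.7
```

```bash
python3 -m handwheel '[{"dx":-2,"dy":-1,"dz":-15,"wx":0,"wy":0,"wz":0,"gripper":1},{"dx":0,"dy":0,"dz":-12,"wx":0,"wy":0,"wz":0,"gripper":1},{"dx":0,"dy":0,"dz":-6,"wx":0,"wy":0,"wz":0,"gripper":1},{"dx":0,"dy":0,"dz":-6,"wx":0,"wy":0,"wz":0,"gripper":1},{"dx":0,"dy":0,"dz":-4,"wx":0,"wy":0,"wz":0,"gripper":1},{"dx":0,"dy":0,"dz":0,"wx":0,"wy":0,"wz":0,"gripper":1}]'
```

```text
time: 17.02
tool_pos: [569.8, 288.2, 14.2]
tool_rot: [0.996, 0.089, -0.004, -0.005]
wrist_force: [-0.1, 0.1, -1.4]
grip_width: 42.0
```

```bash
python3 -m handwheel '[{"dx":0,"dy":0,"dz":-1,"wx":0,"wy":0,"wz":0,"gripper":-0.2},{"dx":0,"dy":0,"dz":0,"wx":0,"wy":0,"wz":0,"gripper":-0.2},{"dx":0,"dy":0,"dz":0,"wx":0,"wy":0,"wz":0,"gripper":-0.2},{"dx":0,"dy":0,"dz":20,"wx":0,"wy":0,"wz":0,"gripper":-0.2},{"dx":0,"dy":0,"dz":40,"wx":0,"wy":0,"wz":0,"gripper":-0.2},{"dx":0,"dy":0,"dz":40,"wx":0,"wy":0,"wz":0,"gripper":-0.6},{"dx":0,"dy":0,"dz":40,"wx":0,"wy":0,"wz":0,"gripper":-0.6},{"dx":-12,"dy":-33,"dz":0,"wx":0,"wy":0,"wz":0,"gripper":-0.6},{"dx":-12,"dy":-33,"dz":0,"wx":0,"wy":0,"wz":0,"gripper":-0.6},{"dx":-12,"dy":-33,"dz":0,"wx":0,"wy":0,"wz":0,"gripper":-0.6}]'
python3 -m handwheel '[{"dx":-12,"dy":-33,"dz":0,"wx":0,"wy":0,"wz":0,"gripper":-0.6},{"dx":-12,"dy":-33,"dz":0,"wx":0,"wy":0,"wz":0,"gripper":-0.6},{"dx":-12,"dy":-33,"dz":0,"wx":0,"wy":0,"wz":0,"gripper":-0.6},{"dx":-12,"dy":-33,"dz":0,"wx":0,"wy":0,"wz":0,"gripper":-0.6},{"dx":-12,"dy":-33,"dz":0,"wx":0,"wy":0,"wz":0,"gripper":-0.6},{"dx":-12,"dy":-33,"dz":0,"wx":0,"wy":0,"wz":0,"gripper":-0.6},{"dx":-20,"dy":-33,"dz":0,"wx":0,"wy":0,"wz":0,"gripper":-0.6},{"dx":0,"dy":0,"dz":0,"wx":0,"wy":0,"wz":0,"gripper":-0.6},{"dx":0,"dy":0,"dz":0,"wx":0,"wy":0,"wz":0,"gripper":-0.6}]'
python3 rings.py 10 wrist top
```

```text
time: 17.85
tool_pos: [534.4, 189.0, 155.4]
tool_rot: [0.996, 0.089, -0.002, -0.006]
wrist_force: [0.6, -1.0, -0.1]
grip_width: 68.4
time: 18.6
tool_pos: [441.2, -44.1, 154.3]
tool_rot: [0.996, 0.086, -0.003, -0.005]
wrist_force: [0.5, 0.4, -0.3]
grip_width: 68.2
[441.16253434 -44.1279076  154.28876905] [ 0.99624187  0.08640458 -0.00346807 -0.00493621] [ 0.24203476  0.62244825 -0.37336881  2.15905     0.48873679  0.44744358
 -1.91243135]
wrist 538 150 35 [ 519.8 -181.3   26. ]
wrist 319 323 24 [355.8 -53.1  26. ]
wrist 455 274 30 [ 418.  -150.3   26. ]
wrist 331 211 27 [450.6 -46.   26. ]
```

```bash
python3 -m handwheel '[{"dx":9.4,"dy":-1.9,"dz":-35,"wx":0,"wy":0,"wz":0,"gripper":-0.6},{"dx":0,"dy":0,"dz":-38,"wx":0,"wy":0,"wz":0,"gripper":-0.6},{"dx":0,"dy":0,"dz":-38,"wx":0,"wy":0,"wz":0,"gripper":-0.6},{"dx":0,"dy":0,"dz":-25,"wx":0,"wy":0,"wz":0,"gripper":-0.6},{"dx":0,"dy":0,"dz":-10,"wx":0,"wy":0,"wz":0,"gripper":-0.6},{"dx":0,"dy":0,"dz":0,"wx":0,"wy":0,"wz":0,"gripper":-0.6},{"dx":0,"dy":0,"dz":0,"wx":0,"wy":0,"wz":0,"gripper":-0.6}]'
python3 - <<'E'
from rings import *
print(bot.get_state()["tool_pos"])
for u,v,q,p in rings("wrist"): print(u,v,q,p.round(1))
E
```

```text
time: 19.28
tool_pos: [453.3, -41.8, 8.1]
tool_rot: [0.996, 0.09, -0.003, -0.006]
wrist_force: [0.6, -0.5, -0.6]
grip_width: 68.5
[453.32479599 -41.77152766   8.13225098]
331.80002 348.6 58.96 [445.4 -45.7  26. ]
113.4 417.00003 56.2 [395.   38.4  26. ]
514.2 300.6 59.32 [ 478.6 -108.3   26. ]
538.2 413.40002 53.08 [ 430.9 -135.2   26. ]
```

```bash
python3 -m handwheel '[{"dx":-4.5,"dy":-2,"dz":0,"wx":0,"wy":0,"wz":0,"gripper":-0.6},{"dx":0,"dy":0,"dz":0,"wx":0,"wy":0,"wz":0,"gripper":1},{"dx":0,"dy":0,"dz":0,"wx":0,"wy":0,"wz":0,"gripper":1},{"dx":0,"dy":0,"dz":0,"wx":0,"wy":0,"wz":0,"gripper":1},{"dx":0,"dy":0,"dz":0,"wx":0,"wy":0,"wz":0,"gripper":1},{"dx":0,"dy":0,"dz":20,"wx":0,"wy":0,"wz":0,"gripper":1},{"dx":0,"dy":0,"dz":40,"wx":0,"wy":0,"wz":0,"gripper":1},{"dx":0,"dy":0,"dz":40,"wx":0,"wy":0,"wz":0,"gripper":1},{"dx":0,"dy":0,"dz":40,"wx":0,"wy":0,"wz":0,"gripper":1},{"dx":10,"dy":37,"dz":10,"wx":0,"wy":0,"wz":0,"gripper":1}]'
python3 -m handwheel '[{"dx":15,"dy":34,"dz":0,"wx":0,"wy":0,"wz":0,"gripper":1},{"dx":15,"dy":34,"dz":0,"wx":0,"wy":0,"wz":0,"gripper":1},{"dx":20,"dy":31,"dz":0,"wx":0,"wy":0,"wz":0,"gripper":1},{"dx":20,"dy":31,"dz":0,"wx":0,"wy":0,"wz":0,"gripper":1},{"dx":20,"dy":31,"dz":0,"wx":0,"wy":0,"wz":0,"gripper":1},{"dx":20,"dy":31,"dz":0,"wx":0,"wy":0,"wz":0,"gripper":1},{"dx":18,"dy":4,"dz":-30,"wx":0,"wy":0,"wz":0,"gripper":1},{"dx":0,"dy":0,"dz":0,"wx":0,"wy":0,"wz":0,"gripper":1},{"dx":0,"dy":0,"dz":0,"wx":0,"wy":0,"wz":0,"gripper":1},{"dx":0,"dy":0,"dz":0,"wx":0,"wy":0,"wz":0,"gripper":1}]'
python3 - <<'E'
from h import *
T=bot.get_state()["tool_pos"];print(T)
c,im=snap("wrist","w11")
g=cv2.GaussianBlur(cv2.cvtColor(im,6),(5,5),1)
C=cv2.HoughCircles(g[:, 250:400],cv2.HOUGH_GRADIENT,1,8,param1=80,param2=14,minRadius=50,maxRadius=62)
for u,v,q in C[0][:3]: print(u+250,v,q,(onz(c,u+250,v,T[2]+18)-T).round(1))
E
```

```text
time: 20.17
tool_pos: [457.9, -19.5, 162.6]
tool_rot: [0.997, 0.079, -0.005, -0.003]
wrist_force: [0.3, -1.9, -2.6]
grip_width: 41.8
time: 21.0
tool_pos: [586.6, 188.0, 128.8]
tool_rot: [0.996, 0.089, -0.006, -0.006]
wrist_force: [-0.2, 0.3, -1.1]
grip_width: 42.0
[586.57107024 187.99131843 128.7522592 ]
325.5 306.5 51.2 [ 9.9  1.8 18. ]
323.5 334.5 54.6 [-2.2  0.4 18. ]
325.5 316.5 60.3 [ 5.7  1.  18. ]
```

```bash
python3 -m handwheel '[{"dx":3.5,"dy":2.5,"dz":-35,"wx":0,"wy":0,"wz":0,"gripper":1},{"dx":0,"dy":0,"dz":-35,"wx":0,"wy":0,"wz":0,"gripper":1},{"dx":0,"dy":0,"dz":-20,"wx":0,"wy":0,"wz":0,"gripper":1},{"dx":0,"dy":0,"dz":0,"wx":0,"wy":0,"wz":0,"gripper":1},{"dx":0,"dy":0,"dz":0,"wx":0,"wy":0,"wz":0,"gripper":1},{"dx":0,"dy":0,"dz":0,"wx":0,"wy":0,"wz":0,"gripper":1}]'
```

```text
time: 21.55
tool_pos: [592.4, 191.4, 40.8]
tool_rot: [0.996, 0.089, -0.003, -0.007]
wrist_force: [0.4, 1.3, -2.5]
grip_width: 42.0
```

```bash
python3 -m handwheel '[{"dx":-2,"dy":-0.7,"dz":-8,"wx":0,"wy":0,"wz":0,"gripper":1},{"dx":0,"dy":0,"dz":-6,"wx":0,"wy":0,"wz":0,"gripper":1},{"dx":0,"dy":0,"dz":-6,"wx":0,"wy":0,"wz":0,"gripper":1},{"dx":0,"dy":0,"dz":-6,"wx":0,"wy":0,"wz":0,"gripper":1},{"dx":0,"dy":0,"dz":0,"wx":0,"wy":0,"wz":0,"gripper":1},{"dx":0,"dy":0,"dz":0,"wx":0,"wy":0,"wz":0,"gripper":1}]'
```

```text
time: 22.05
tool_pos: [589.5, 189.9, 15.1]
tool_rot: [0.996, 0.089, -0.004, -0.005]
wrist_force: [-5.0, -3.4, 20.8]
grip_width: 41.8
```

```bash
python3 -m handwheel '[{"dx":0,"dy":0,"dz":0,"wx":0,"wy":0,"wz":0,"gripper":-0.2},{"dx":0,"dy":0,"dz":0,"wx":0,"wy":0,"wz":0,"gripper":-0.2},{"dx":0,"dy":0,"dz":0,"wx":0,"wy":0,"wz":0,"gripper":-0.2},{"dx":0,"dy":0,"dz":20,"wx":0,"wy":0,"wz":0,"gripper":-0.2},{"dx":0,"dy":0,"dz":40,"wx":0,"wy":0,"wz":0,"gripper":-0.2},{"dx":-20,"dy":0,"dz":36,"wx":0,"wy":0,"wz":0,"gripper":-0.6},{"dx":-30,"dy":15,"dz":20,"wx":0,"wy":0,"wz":0,"gripper":-0.6},{"dx":-30,"dy":15,"dz":20,"wx":0,"wy":0,"wz":0,"gripper":-0.6},{"dx":0,"dy":0,"dz":0,"wx":0,"wy":0,"wz":0,"gripper":-0.6}]'
python3 -c "
from h import *
print(bot.get_state()['tool_pos'],snap('wrist','w12')[1].shape)"
```

```text
time: 22.8
tool_pos: [504.5, 226.1, 152.4]
tool_rot: [0.996, 0.093, -0.004, -0.009]
wrist_force: [-1.4, 0.6, -1.2]
grip_width: 68.2
[504.45679604 226.05594676 152.39665205] (480, 640, 3)
```

View pics/w12.png

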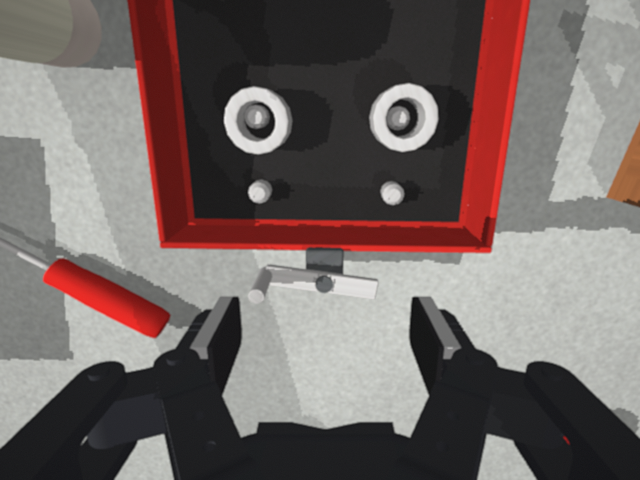

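Wrist view: both rings sit flat over their far pins, at (257,119) and (404,118). The latch stays clear. Now ring C.

```bash
python3 -m handwheel '[{"dx":-8,"dy":-37,"dz":0,"wx":0,"wy":0,"wz":0,"gripper":-0.6},{"dx":-8,"dy":-37,"dz":0,"wx":0,"wy":0,"wz":0,"gripper":-0.6},{"dx":-8,"dy":-37,"dz":0,"wx":0,"wy":0,"wz":0,"gripper":-0.6},{"dx":-8,"dy":-37,"dz":0,"wx":0,"wy":0,"wz":0,"gripper":-0.6},{"dx":-8,"dy":-37,"dz":0,"wx":0,"wy":0,"wz":0,"gripper":-0.6},{"dx":-8,"dy":-37,"dz":0,"wx":0,"wy":0,"wz":0,"gripper":-0.6},{"dx":-8,"dy":-37,"dz":0,"wx":0,"wy":0,"wz":0,"gripper":-0.6},{"dx":-8,"dy":-37,"dz":0,"wx":0,"wy":0,"wz":0,"gripper":-0.6},{"dx":-8,"dy":-37,"dz":0,"wx":0,"wy":0,"wz":0,"gripper":-0.6},{"dx":-14,"dy":-37,"dz":0,"wx":0,"wy":0,"wz":0,"gripper":-0.6}]'
python3 -m handwheel '[{"dx":0,"dy":0,"dz":0,"wx":0,"wy":0,"wz":0,"gripper":-0.6},{"dx":0,"dy":0,"dz":0,"wx":0,"wy":0,"wz":0,"gripper":-0.6},{"dx":0,"dy":0,"dz":0,"wx":0,"wy":0,"wz":0,"gripper":-0.6}]'
python3 rings.py 13 wrist top
```

```text
time: 23.68
tool_pos: [424.1, -152.4, 147.8]
tool_rot: [0.996, 0.088, -0.004, -0.006]
wrist_force: [1.1, -0.6, -0.3]
grip_width: 68.4
time: 23.93
tool_pos: [423.8, -150.1, 148.0]
tool_rot: [0.996, 0.088, -0.004, -0.006]
wrist_force: [0.4, -0.2, -0.1]
grip_width: 68.1
[ 423.76770088 -150.11798464  148.03624183] [ 0.99607239  0.08823978 -0.00406767 -0.00608167] [ 0.62368262  0.67901184 -0.60442059  2.13651238  0.72637523  0.5504732
 -1.91561132]
wrist 403 101 33 [ 517.5 -184.6   26. ]
wrist 198 291 27 [353.  -60.3  26. ]
wrist 323 227 28 [ 421.8 -147.4   26. ]
```

```bash
python3 -m handwheel '[{"dx":-4.5,"dy":0,"dz":-35,"wx":0,"wy":0,"wz":0,"gripper":-0.6},{"dx":0,"dy":0,"dz":-38,"wx":0,"wy":0,"wz":0,"gripper":-0.6},{"dx":0,"dy":0,"dz":-38,"wx":0,"wy":0,"wz":0,"gripper":-0.6},{"dx":0,"dy":0,"dz":-22,"wx":0,"wy":0,"wz":0,"gripper":-0.6},{"dx":0,"dy":0,"dz":-7,"wx":0,"wy":0,"wz":0,"gripper":-0.6},{"dx":0,"dy":0,"dz":0,"wx":0,"wy":0,"wz":0,"gripper":-0.6},{"dx":0,"dy":0,"dz":0,"wx":0,"wy":0,"wz":0,"gripper":-0.6}]'
python3 - <<'E'
from rings import *
print(bot.get_state()["tool_pos"])
for u,v,q,p in rings("wrist","w14"):
    if 250<u<400: print(u,v,q,p.round(1))
E
```

```text
time: 24.62
tool_pos: [420.0, -148.1, 8.4]
tool_rot: [0.996, 0.091, -0.004, -0.006]
wrist_force: [-0.2, 0.1, 0.7]
grip_width: 68.2
[ 420.01391221 -148.10794553    8.42718958]
321.0 337.80002 64.12 [ 415.9 -147.1   26. ]
```

```bash
python3 -m handwheel '[{"dx":-1,"dy":0,"dz":0,"wx":0,"wy":0,"wz":0,"gripper":1},{"dx":0,"dy":0,"dz":0,"wx":0,"wy":0,"wz":0,"gripper":1},{"dx":0,"dy":0,"dz":0,"wx":0,"wy":0,"wz":0,"gripper":1},{"dx":0,"dy":0,"dz":0,"wx":0,"wy":0,"wz":0,"gripper":1},{"dx":0,"dy":0,"dz":20,"wx":0,"wy":0,"wz":0,"gripper":1},{"dx":0,"dy":0,"dz":40,"wx":0,"wy":0,"wz":0,"gripper":1},{"dx":0,"dy":0,"dz":40,"wx":0,"wy":0,"wz":0,"gripper":1},{"dx":0,"dy":0,"dz":40,"wx":0,"wy":0,"wz":0,"gripper":1},{"dx":12,"dy":37,"dz":0,"wx":0,"wy":0,"wz":0,"gripper":1},{"dx":12,"dy":37,"dz":0,"wx":0,"wy":0,"wz":0,"gripper":1}]'
python3 -m handwheel '[{"dx":12,"dy":37,"dz":0,"wx":0,"wy":0,"wz":0,"gripper":1},{"dx":12,"dy":37,"dz":0,"wx":0,"wy":0,"wz":0,"gripper":1},{"dx":13,"dy":37,"dz":0,"wx":0,"wy":0,"wz":0,"gripper":1},{"dx":13,"dy":37,"dz":0,"wx":0,"wy":0,"wz":0,"gripper":1},{"dx":13,"dy":37,"dz":0,"wx":0,"wy":0,"wz":0,"gripper":1},{"dx":13,"dy":37,"dz":0,"wx":0,"wy":0,"wz":0,"gripper":1},{"dx":15,"dy":34,"dz":-20,"wx":0,"wy":0,"wz":0,"gripper":1},{"dx":0,"dy":0,"dz":0,"wx":0,"wy":0,"wz":0,"gripper":1},{"dx":0,"dy":0,"dz":0,"wx":0,"wy":0,"wz":0,"gripper":1},{"dx":0,"dy":0,"dz":0,"wx":0,"wy":0,"wz":0,"gripper":1}]'
```

```text
time: 25.5
tool_pos: [444.3, -82.2, 134.8]
tool_rot: [0.997, 0.08, -0.0, -0.004]
wrist_force: [1.7, 1.0, -2.3]
grip_width: 41.4
time: 26.33
tool_pos: [533.9, 177.3, 112.5]
tool_rot: [0.996, 0.088, -0.004, -0.004]
wrist_force: [-0.2, -0.7, -1.5]
grip_width: 41.5
```

```bash
python3 -m handwheel '[{"dx":0.5,"dy":3,"dz":-30,"wx":0,"wy":0,"wz":0,"gripper":1},{"dx":0,"dy":0,"dz":-30,"wx":0,"wy":0,"wz":0,"gripper":1},{"dx":0,"dy":0,"dz":-15,"wx":0,"wy":0,"wz":0,"gripper":1},{"dx":0,"dy":0,"dz":0,"wx":0,"wy":0,"wz":0,"gripper":1},{"dx":0,"dy":0,"dz":0,"wx":0,"wy":0,"wz":0,"gripper":1},{"dx":0,"dy":0,"dz":0,"wx":0,"wy":0,"wz":0,"gripper":1}]'
```

```text
time: 26.83
tool_pos: [536.1, 180.8, 38.8]
tool_rot: [0.996, 0.087, -0.002, -0.004]
wrist_force: [-0.4, 0.9, -1.6]
grip_width: 41.5
```

```bash
python3 -m handwheel '[{"dx":-0.5,"dy":1,"dz":-7,"wx":0,"wy":0,"wz":0,"gripper":1},{"dx":0,"dy":0,"dz":-6,"wx":0,"wy":0,"wz":0,"gripper":1},{"dx":0,"dy":0,"dz":-6,"wx":0,"wy":0,"wz":0,"gripper":1},{"dx":0,"dy":0,"dz":-4,"wx":0,"wy":0,"wz":0,"gripper":1},{"dx":0,"dy":0,"dz":0,"wx":0,"wy":0,"wz":0,"gripper":1},{"dx":0,"dy":0,"dz":0,"wx":0,"wy":0,"wz":0,"gripper":1}]'
```

```text
time: 27.33
tool_pos: [534.9, 182.2, 15.4]
tool_rot: [0.996, 0.088, -0.002, -0.004]
wrist_force: [-2.2, -1.8, 10.2]
grip_width: 41.8
```

```bash
python3 -m handwheel '[{"dx":0,"dy":0,"dz":0,"wx":0,"wy":0,"wz":0,"gripper":-0.2},{"dx":0,"dy":0,"dz":0,"wx":0,"wy":0,"wz":0,"gripper":-0.2},{"dx":0,"dy":0,"dz":0,"wx":0,"wy":0,"wz":0,"gripper":-0.2},{"dx":0,"dy":0,"dz":20,"wx":0,"wy":0,"wz":0,"gripper":-0.2},{"dx":0,"dy":0,"dz":40,"wx":0,"wy":0,"wz":0,"gripper":-0.2},{"dx":-15,"dy":20,"dz":30,"wx":0,"wy":0,"wz":0,"gripper":1},{"dx":-15,"dy":20,"dz":25,"wx":0,"wy":0,"wz":0,"gripper":1},{"dx":0,"dy":0,"dz":20,"wx":0,"wy":0,"wz":0,"gripper":1},{"dx":0,"dy":0,"dz":0,"wx":0,"wy":0,"wz":0,"gripper":1},{"dx":0,"dy":0,"dz":0,"wx":0,"wy":0,"wz":0,"gripper":1}]'
python3 - <<'E'
from rings import *
print(bot.get_state()["tool_pos"])
for u,v,q,p in rings("wrist","w15",31): print(u,v,q,p.round(1))
P=[];
for th in [97]+list(range(92,-1,-8))+[0]:
    a=np.radians(th);X=140*-np.cos(a)+18*np.sin(a);Z=140*np.sin(a)+18*np.cos(a)+53
    P.append([X,Z])
P=np.array(P);P[-1,1]=56;P[-3:,1]=np.minimum(P[-3:,1],[999,999,999])
x=np.array([.984,.177]);H=np.array([671.5,257.4])+45*np.array([.177,-.984])
W=np.array([[*(H+X*x),Z] for X,Z in P]);print(W.round(0).tolist());print(np.diff(W,axis=0).round(1).tolist())
E
```

```text
time: 28.17
tool_pos: [505.5, 222.6, 150.2]
tool_rot: [0.996, 0.088, -0.001, -0.004]
wrist_force: [0.4, -0.0, -0.7]
grip_width: -0.2
[505.4825196  222.64888167 150.19377285]
245.40001 123.00001 34.0 [567.8 289.4  31. ]
389.40002 189.0 32.32 [541.2 184.2  31. ]
395.40002 119.4 33.04 [587.7 190.9  31. ]
282.6 301.80002 38.68 [439.8 245.9  31. ]
413.40002 377.40002 32.92 [390.  128.5  31. ]
238.20001 383.40002 38.32 [357.3 271.8  31. ]
268.2 246.6 26.32 [483.1 262.9  31. ]
585.0 435.00003 26.32 [358.6 -34.3  31. ]
228.6 281.40002 36.04 [449.6 289.1  31. ]
393.00003 316.2 31.84 [443.  158.4  31. ]
215.40001 433.80002 28.48 [300.2 286.   31. ]
[[714.0, 219.0, 190.0], [702.0, 217.0, 192.0], [683.0, 214.0, 194.0], [663.0, 210.0, 193.0], [644.0, 207.0, 190.0], [626.0, 203.0, 183.0], [609.0, 200.0, 174.0], [593.0, 198.0, 163.0], [578.0, 195.0, 150.0], [566.0, 193.0, 135.0], [556.0, 191.0, 118.0], [548.0, 190.0, 100.0], [543.0, 189.0, 81.0], [542.0, 188.0, 56.0]]
[[-11.9, -2.1, 2.5], [-19.3, -3.5, 1.8], [-19.4, -3.5, -0.9], [-19.0, -3.4, -3.6], [-18.4, -3.3, -6.3], [-17.3, -3.1, -8.8], [-15.9, -2.9, -11.2], [-14.2, -2.6, -13.3], [-12.3, -2.2, -15.2], [-10.1, -1.8, -16.8], [-7.7, -1.4, -18.1], [-5.1, -0.9, -19.0], [-1.6, -0.3, -24.7]]
```

View pics/w15.png

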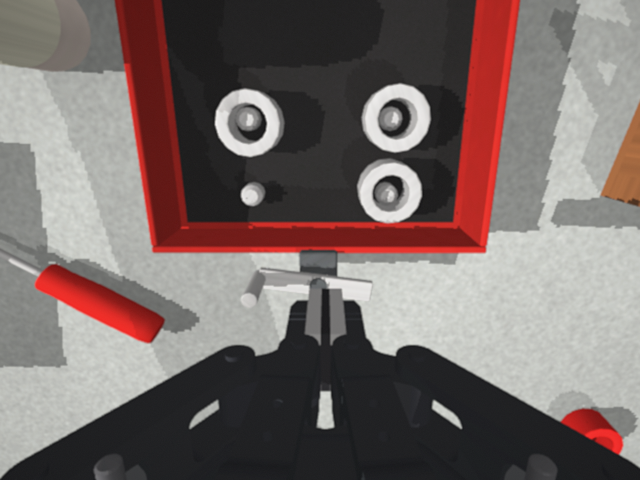

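All three rings sit flat on their pins: (248,122), (396,118), (389,190). Now over the lid to close it from behind.

```bash
python3 -m handwheel '[{"dx":0,"dy":0,"dz":38,"wx":0,"wy":0,"wz":0,"gripper":1},{"dx":0,"dy":0,"dz":38,"wx":0,"wy":0,"wz":0,"gripper":1},{"dx":0,"dy":0,"dz":40,"wx":0,"wy":0,"wz":0,"gripper":1},{"dx":34,"dy":0,"dz":4,"wx":0,"wy":0,"wz":0,"gripper":1},{"dx":34,"dy":0,"dz":0,"wx":0,"wy":0,"wz":0,"gripper":1},{"dx":34,"dy":0,"dz":0,"wx":0,"wy":0,"wz":0,"gripper":1},{"dx":34,"dy":0,"dz":0,"wx":0,"wy":0,"wz":0,"gripper":1},{"dx":34,"dy":0,"dz":0,"wx":0,"wy":0,"wz":0,"gripper":1},{"dx":34,"dy":0,"dz":0,"wx":0,"wy":0,"wz":0,"gripper":1},{"dx":34,"dy":0,"dz":0,"wx":0,"wy":0,"wz":0,"gripper":1}]'
python3 -m handwheel '[{"dx":0,"dy":0,"dz":0,"wx":0,"wy":0,"wz":0,"gripper":1},{"dx":0,"dy":0,"dz":0,"wx":0,"wy":0,"wz":0,"gripper":1},{"dx":0,"dy":0,"dz":0,"wx":0,"wy":0,"wz":0,"gripper":1}]'
```

```text
time: 29.05
tool_pos: [744.3, 220.2, 266.7]
tool_rot: [0.996, 0.087, -0.004, -0.003]
wrist_force: [1.2, 0.6, 1.3]
grip_width: -0.2
time: 29.3
tool_pos: [741.7, 222.0, 267.0]
tool_rot: [0.996, 0.088, -0.005, -0.004]
wrist_force: [-0.5, 0.1, 0.8]
grip_width: 0.2
```

```bash
python3 -m handwheel '[{"dx":0,"dy":0,"dz":-38,"wx":0,"wy":0,"wz":0,"gripper":1},{"dx":0,"dy":0,"dz":-38,"wx":0,"wy":0,"wz":0,"gripper":1},{"dx":-14,"dy":-2,"dz":0,"wx":0,"wy":0,"wz":0,"gripper":1},{"dx":-14,"dy":-2,"dz":0,"wx":0,"wy":0,"wz":0,"gripper":1},{"dx":-12,"dy":-2,"dz":2.5,"wx":0,"wy":0,"wz":0,"gripper":1},{"dx":-19.3,"dy":-3.5,"dz":1.8,"wx":0,"wy":0,"wz":0,"gripper":1},{"dx":-19.4,"dy":-3.5,"dz":-0.9,"wx":0,"wy":0,"wz":0,"gripper":1}]'
python3 -m handwheel '[{"dx":-19,"dy":-3.4,"dz":-3.6,"wx":0,"wy":0,"wz":0,"gripper":1},{"dx":-18.4,"dy":-3.3,"dz":-6.3,"wx":0,"wy":0,"wz":0,"gripper":1},{"dx":-17.3,"dy":-3.1,"dz":-8.8,"wx":0,"wy":0,"wz":0,"gripper":1},{"dx":-15.9,"dy":-2.9,"dz":-11.2,"wx":0,"wy":0,"wz":0,"gripper":1},{"dx":-14.2,"dy":-2.6,"dz":-13.3,"wx":0,"wy":0,"wz":0,"gripper":1},{"dx":-12.3,"dy":-2.2,"dz":-15.2,"wx":0,"wy":0,"wz":0,"gripper":1}]'
```

```text
time: 29.88
tool_pos: [663.4, 209.0, 197.3]
tool_rot: [0.996, 0.088, -0.001, -0.004]
wrist_force: [2.6, 1.6, -1.0]
grip_width: 0.4
time: 30.38
tool_pos: [565.1, 191.4, 139.4]
tool_rot: [0.996, 0.088, -0.002, -0.004]
wrist_force: [2.3, 0.6, 0.2]
grip_width: -0.2
```

```bash
python3 -m handwheel '[{"dx":-10,"dy":-1.8,"dz":-16.8,"wx":0,"wy":0,"wz":0,"gripper":1},{"dx":-7.7,"dy":-1.4,"dz":-18,"wx":0,"wy":0,"wz":0,"gripper":1},{"dx":-5,"dy":-0.9,"dz":-19,"wx":0,"wy":0,"wz":0,"gripper":1},{"dx":-1,"dy":0,"dz":-10,"wx":0,"wy":0,"wz":0,"gripper":1},{"dx":0,"dy":0,"dz":-8,"wx":0,"wy":0,"wz":0,"gripper":1},{"dx":0,"dy":0,"dz":-5,"wx":0,"wy":0,"wz":0,"gripper":1},{"dx":0,"dy":0,"dz":0,"wx":0,"wy":0,"wz":0,"gripper":1},{"dx":0,"dy":0,"dz":0,"wx":0,"wy":0,"wz":0,"gripper":1}]'
```

```text
time: 31.05
tool_pos: [544.0, 188.0, 62.0]
tool_rot: [0.996, 0.088, -0.002, -0.004]
wrist_force: [0.2, 0.6, -0.2]
grip_width: 0.1
```

```bash
python3 -m handwheel '[{"dx":0,"dy":0,"dz":-3,"wx":0,"wy":0,"wz":0,"gripper":1},{"dx":0,"dy":0,"dz":-3,"wx":0,"wy":0,"wz":0,"gripper":1},{"dx":0,"dy":0,"dz":0,"wx":0,"wy":0,"wz":0,"gripper":1},{"dx":0,"dy":0,"dz":-2,"wx":0,"wy":0,"wz":0,"gripper":1},{"dx":0,"dy":0,"dz":0,"wx":0,"wy":0,"wz":0,"gripper":1},{"dx":0,"dy":0,"dz":0,"wx":0,"wy":0,"wz":0,"gripper":1}]'
```

```text
time: 31.55
tool_pos: [544.3, 188.3, 56.3]
tool_rot: [0.996, 0.088, -0.001, -0.004]
wrist_force: [-3.6, -2.0, 20.1]
grip_width: -0.2
```

```bash
python3 -m handwheel '[{"dx":0,"dy":0,"dz":40,"wx":0,"wy":0,"wz":0,"gripper":1},{"dx":0,"dy":0,"dz":40,"wx":0,"wy":0,"wz":0,"gripper":-1},{"dx":0,"dy":0,"dz":40,"wx":0,"wy":0,"wz":0,"gripper":-1},{"dx":0,"dy":0,"dz":40,"wx":0,"wy":0,"wz":0,"gripper":-1},{"dx":-6,"dy":-36,"dz":0,"wx":0,"wy":0,"wz":-2.3,"gripper":-1},{"dx":-6,"dy":-36,"dz":0,"wx":0,"wy":0,"wz":-2.3,"gripper":-1},{"dx":-6,"dy":-36,"dz":0,"wx":0,"wy":0,"wz":-2.3,"gripper":-1},{"dx":-6,"dy":-36,"dz":0,"wx":0,"wy":0,"wz":-2.3,"gripper":-1},{"dx":-6,"dy":-36,"dz":0,"wx":0,"wy":0,"wz":-2.3,"gripper":-1},{"dx":-6,"dy":-36,"dz":0,"wx":0,"wy":0,"wz":-2.3,"gripper":-1}]'
python3 -m handwheel '[{"dx":0,"dy":0,"dz":0,"wx":0,"wy":0,"wz":0,"gripper":-1},{"dx":0,"dy":0,"dz":0,"wx":0,"wy":0,"wz":0,"gripper":-1}]'
python3 -c "
from h import *
print(bot.get_state()['tool_pos'],snap('wrist','w16')[1].shape)
snap('top','t16');snap('scene','s16')"
```

```text
time: 32.38
tool_pos: [507.1, -30.0, 213.9]
tool_rot: [0.999, -0.034, -0.002, -0.004]
wrist_force: [0.3, -0.3, 0.0]
grip_width: 85.7
time: 32.55
tool_pos: [507.0, -31.3, 213.5]
tool_rot: [0.999, -0.035, -0.002, -0.004]
wrist_force: [-0.1, 0.4, 1.0]
grip_width: 85.6
[506.99899592 -31.31541584 213.4855594 ] (480, 640, 3)
```

View pics/w16.png

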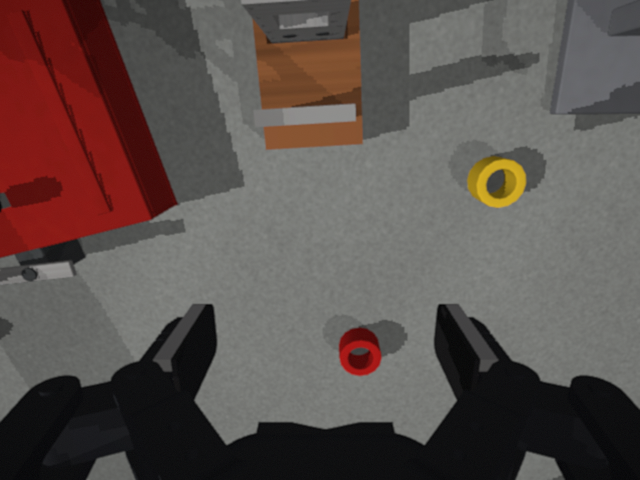

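The near plate's top face spans (256,117)–(355,112) with its left end shaded. The yellow (497,181) and red (359,352) decoys are untouched.

```bash
python3 - <<'E'
from h import *
from scipy.spatial.transform import Rotation as R
c=bot.get_calibration("wrist");s=bot.get_state();print(R.from_quat(s["tool_rot"]).as_matrix()[:,1:].round(3).tolist())
for n,u,v,z in[("L",256,117.5,138),("R",355,112.5,138),("rackL",266,148.5,38),("rackR",362,142.5,38),("far R",358,0,138),("fL",246,3,138)]:print(n,onz(c,u,v,z).round(1))
E
```

```text
[[-0.063, -0.003], [-0.998, 0.01], [-0.01, -1.0]]
L [586.9   8.3 138. ]
R [586.1 -47.  138. ]
rackL [562.2  21.3  38. ]
rackR [562.2 -58.6  38. ]
far R [640.7 -50.6 138. ]
fL [643.    6.8 138. ]
```

```bash
python3 -m handwheel '[{"dx":26,"dy":4,"dz":0,"wx":0,"wy":0,"wz":1,"gripper":-1},{"dx":26,"dy":4,"dz":0,"wx":0,"wy":0,"wz":1,"gripper":-1},{"dx":26,"dy":3,"dz":0,"wx":0,"wy":0,"wz":1,"gripper":-1},{"dx":0,"dy":0,"dz":-35,"wx":0,"wy":0,"wz":0,"gripper":-1},{"dx":0,"dy":0,"dz":-20,"wx":0,"wy":0,"wz":0,"gripper":-1},{"dx":0,"dy":0,"dz":0,"wx":0,"wy":0,"wz":0,"gripper":-1},{"dx":0,"dy":0,"dz":0,"wx":0,"wy":0,"wz":0,"gripper":-1},{"dx":0,"dy":0,"dz":0,"wx":0,"wy":0,"wz":0,"gripper":-1}]'
python3 - <<'E'
from h import *
c,im=snap("wrist","w17")
print(bot.get_state()["tool_pos"],[proj(c,p).round(0).tolist() for p in((586.5,8.3,138),(586.5,-47,138))])
cv2.imwrite("pics/w17c.png",im[200:])
E
```

```text
time: 33.37
tool_pos: [586.1, -15.7, 159.8]
tool_rot: [1.0, -0.006, -0.001, -0.005]
wrist_force: [-0.4, 0.6, 0.3]
grip_width: 85.3
[586.40136375 -16.083601   160.25442894] [[277.0, 284.0], [391.0, 284.0]]
```

View pics/w17c.png

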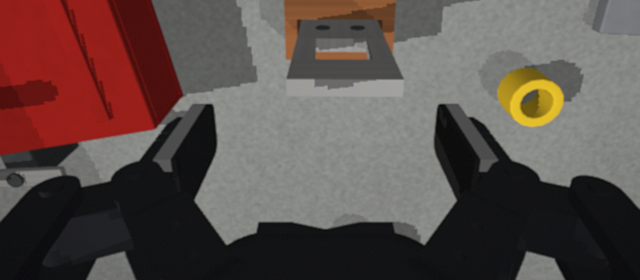

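The plate's top centre shows at px (345,288), about 9 mm to the right of the jaw centre at column 325. Shifting, then descending.

```bash
python3 -m handwheel '[{"dx":-2,"dy":-9,"dz":0,"wx":0,"wy":0,"wz":0,"gripper":-1},{"dx":0,"dy":0,"dz":-25,"wx":0,"wy":0,"wz":0,"gripper":-1},{"dx":0,"dy":0,"dz":-25,"wx":0,"wy":0,"wz":0,"gripper":-1},{"dx":0,"dy":0,"dz":-13,"wx":0,"wy":0,"wz":0,"gripper":-1},{"dx":0,"dy":0,"dz":0,"wx":0,"wy":0,"wz":0,"gripper":-1},{"dx":0,"dy":0,"dz":0,"wx":0,"wy":0,"wz":0,"gripper":0},{"dx":0,"dy":0,"dz":0,"wx":0,"wy":0,"wz":0,"gripper":1},{"dx":0,"dy":0,"dz":0,"wx":0,"wy":0,"wz":0,"gripper":1},{"dx":0,"dy":0,"dz":0,"wx":0,"wy":0,"wz":0,"gripper":1}]'
```

```text
time: 34.17
tool_pos: [584.6, -25.9, 97.3]
tool_rot: [1.0, -0.006, -0.001, -0.005]
wrist_force: [0.2, 0.1, 6.1]
grip_width: 55.3
```

```bash
python3 -m handwheel '[{"dx":0,"dy":0,"dz":15,"wx":0,"wy":0,"wz":0,"gripper":1},{"dx":0,"dy":0,"dz":25,"wx":0,"wy":0,"wz":0,"gripper":1},{"dx":0,"dy":0,"dz":27,"wx":0,"wy":0,"wz":0,"gripper":1},{"dx":-20,"dy":-15,"dz":0,"wx":0,"wy":0,"wz":0,"gripper":1},{"dx":-20,"dy":-30,"dz":0,"wx":0,"wy":0,"wz":0,"gripper":1},{"dx":-20,"dy":-30,"dz":0,"wx":0,"wy":0,"wz":0,"gripper":1},{"dx":-20,"dy":-32,"dz":0,"wx":0,"wy":0,"wz":-1,"gripper":1},{"dx":-20,"dy":-34,"dz":0,"wx":0,"wy":0,"wz":-1,"gripper":1},{"dx":-15,"dy":-34,"dz":0,"wx":0,"wy":0,"wz":0,"gripper":1},{"dx":0,"dy":-34,"dz":0,"wx":0,"wy":0,"wz":0,"gripper":1}]'
python3 -m handwheel '[{"dx":0,"dy":-34,"dz":0,"wx":0,"wy":0,"wz":0,"gripper":1},{"dx":0,"dy":-22,"dz":0,"wx":0,"wy":0,"wz":0,"gripper":1},{"dx":0,"dy":0,"dz":0,"wx":0,"wy":0,"wz":0,"gripper":1},{"dx":0,"dy":0,"dz":0,"wx":0,"wy":0,"wz":0,"gripper":1},{"dx":0,"dy":0,"dz":0,"wx":0,"wy":0,"wz":0,"gripper":1}]'
python3 - <<'E'
from h import *
print(bot.get_state()["tool_pos"])
c,im=snap("wrist","w18");s,i2=snap("scene","s18")
print(proj(c,(513,-290,165)),proj(c,(618,-294,165)),proj(s,(513,-290,165)))
cv2.imwrite("pics/w18c.png",np.vstack([im[:360,100:540],cv2.resize(i2[150:230,240:350],(440,320))[:230]]))
E
```

```text
time: 35.0
tool_pos: [463.0, -237.2, 162.3]
tool_rot: [1.0, -0.024, -0.006, -0.004]
wrist_force: [1.1, 0.2, -4.0]
grip_width: 55.6
time: 35.42
tool_pos: [468.2, -290.3, 162.6]
tool_rot: [1.0, -0.024, -0.002, -0.005]
wrist_force: [-0.2, 1.8, -3.5]
grip_width: 55.1
[ 468.15494362 -290.3473052   162.6005301 ]
[320.12343655 205.83234756] [ 315.80936658 -135.24896277] [297.44541735 186.76051402]
```

View pics/w18c.png

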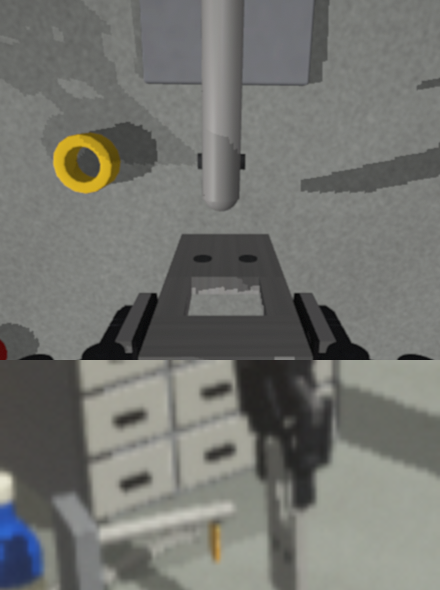

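Wrist view: the peg tip is at (321,205), in line with the plate and its eye (column 325). The scene inset shows the brass flap hanging. Sliding on.

```bash
python3 -m handwheel '[{"dx":12,"dy":-0.5,"dz":2,"wx":0,"wy":0,"wz":0,"gripper":1},{"dx":12,"dy":-0.5,"dz":0,"wx":0,"wy":0,"wz":0,"gripper":1},{"dx":12,"dy":-0.5,"dz":0,"wx":0,"wy":0,"wz":0,"gripper":1},{"dx":12,"dy":-0.5,"dz":0,"wx":0,"wy":0,"wz":0,"gripper":1},{"dx":8,"dy":-0.4,"dz":0,"wx":0,"wy":0,"wz":0,"gripper":1},{"dx":8,"dy":-0.4,"dz":0,"wx":0,"wy":0,"wz":0,"gripper":1},{"dx":8,"dy":-0.4,"dz":0,"wx":0,"wy":0,"wz":0,"gripper":1},{"dx":0,"dy":0,"dz":0,"wx":0,"wy":0,"wz":0,"gripper":1}]'
```

```text
time: 36.18
tool_pos: [542.2, -293.7, 164.7]
tool_rot: [1.0, -0.023, -0.001, -0.005]
wrist_force: [0.5, 1.0, -3.9]
grip_width: 55.0
```

```bash
python3 -m handwheel '[{"dx":10,"dy":-0.5,"dz":0,"wx":0,"wy":0,"wz":0,"gripper":1},{"dx":10,"dy":-0.5,"dz":0,"wx":0,"wy":0,"wz":0,"gripper":1},{"dx":10,"dy":-0.5,"dz":0,"wx":0,"wy":0,"wz":0,"gripper":1},{"dx":0,"dy":0,"dz":0,"wx":0,"wy":0,"wz":0,"gripper":1},{"dx":0,"dy":0,"dz":0,"wx":0,"wy":0,"wz":0,"gripper":1}]'
```

```text
time: 36.6
tool_pos: [570.0, -295.6, 164.4]
tool_rot: [1.0, -0.024, -0.002, -0.005]
wrist_force: [-0.4, 0.1, -4.1]
grip_width: 55.0
```

```bash
python3 -m handwheel '[{"dx":10,"dy":0,"dz":0,"wx":0,"wy":0,"wz":0,"gripper":1},{"dx":10,"dy":0,"dz":0,"wx":0,"wy":0,"wz":0,"gripper":1},{"dx":10,"dy":-0.5,"dz":0,"wx":0,"wy":0,"wz":0,"gripper":1},{"dx":6,"dy":0,"dz":0,"wx":0,"wy":0,"wz":0,"gripper":1},{"dx":0,"dy":0,"dz":0,"wx":0,"wy":0,"wz":0,"gripper":1},{"dx":0,"dy":0,"dz":-3,"wx":0,"wy":0,"wz":0,"gripper":1},{"dx":0,"dy":0,"dz":-2,"wx":0,"wy":0,"wz":0,"gripper":1},{"dx":0,"dy":0,"dz":0,"wx":0,"wy":0,"wz":0,"gripper":1}]'
```

```text
time: 37.27
tool_pos: [604.9, -296.7, 158.8]
tool_rot: [1.0, -0.024, -0.003, -0.004]
wrist_force: [-0.3, -0.1, -2.8]
grip_width: 54.8
```

```bash
python3 -m handwheel '[{"dx":0,"dy":0,"dz":-2,"wx":0,"wy":0,"wz":0,"gripper":1},{"dx":0,"dy":0,"dz":0,"wx":0,"wy":0,"wz":0,"gripper":1},{"dx":0,"dy":0,"dz":0,"wx":0,"wy":0,"wz":0,"gripper":-0.6},{"dx":0,"dy":0,"dz":0,"wx":0,"wy":0,"wz":0,"gripper":-0.6},{"dx":0,"dy":0,"dz":0,"wx":0,"wy":0,"wz":0,"gripper":-0.6},{"dx":0,"dy":0,"dz":15,"wx":0,"wy":0,"wz":0,"gripper":-0.6},{"dx":0,"dy":0,"dz":30,"wx":0,"wy":0,"wz":0,"gripper":-1},{"dx":0,"dy":0,"dz":35,"wx":0,"wy":0,"wz":0,"gripper":-1},{"dx":-10,"dy":35,"dz":5,"wx":0,"wy":0,"wz":0,"gripper":-1},{"dx":-10,"dy":38,"dz":0,"wx":0,"wy":0,"wz":0,"gripper":-1}]'
python3 -m handwheel '[{"dx":0,"dy":38,"dz":0,"wx":0,"wy":0,"wz":1,"gripper":-1},{"dx":0,"dy":38,"dz":0,"wx":0,"wy":0,"wz":1,"gripper":-1},{"dx":0,"dy":38,"dz":0,"wx":0,"wy":0,"wz":1,"gripper":-1},{"dx":0,"dy":38,"dz":-10,"wx":0,"wy":0,"wz":0,"gripper":-1},{"dx":0,"dy":38,"dz":-20,"wx":0,"wy":0,"wz":0,"gripper":-1},{"dx":0,"dy":5,"dz":0,"wx":0,"wy":0,"wz":0,"gripper":-1},{"dx":0,"dy":0,"dz":0,"wx":0,"wy":0,"wz":0,"gripper":-1},{"dx":0,"dy":0,"dz":0,"wx":0,"wy":0,"wz":0,"gripper":-1}]'
python3 - <<'E'
from h import *
print(bot.get_state()["tool_pos"])
c,im=snap("wrist","w19");t,i2=snap("top","t19");s,i3=snap("scene","s19")
print([proj(c,p).round(0).tolist() for p in((643,2,138),(643,-54,138))])
g=cv2.cvtColor(im,6)
# bright top face of far plate: grey & bright
hsv=cv2.cvtColor(im,cv2.COLOR_BGR2HSV)
m=((hsv[...,1]<40)&(hsv[...,2]>165)).astype(np.uint8);m[300:]=0
n,l,st,ce=cv2.connectedComponentsWithStats(m)
for i in range(1,n):
    if st[i,4]>150: print(st[i],ce[i].round(0))
E
```

```text
time: 38.1
tool_pos: [588.6, -225.8, 245.9]
tool_rot: [1.0, -0.027, 0.002, -0.003]
wrist_force: [0.0, 2.0, -1.2]
grip_width: 85.4
time: 38.77
tool_pos: [586.8, -30.1, 213.6]
tool_rot: [1.0, 0.002, -0.002, -0.004]
wrist_force: [0.7, 0.0, -0.1]
grip_width: 85.2
[586.78351183 -30.06540535 213.59254238]
[[271.0, 155.0], [369.0, 155.0]]
```

```bash
python3 - <<'E'
from h import *
c=bot.get_calibration("wrist");im=cv2.imread("pics/w19.png");g=cv2.cvtColor(im,6)
L=cv2.HoughLinesP(cv2.Canny(g[90:230,220:430],40,110),1,np.pi/360,25,minLineLength=35,maxLineGap=6)
for a,b,d,e in sorted(L[:,0].tolist(),key=lambda q:q[1]):
    if abs(b-e)<8: print((a+220,b+90,d+220,e+90),onz(c,a+220,b+90,138)[:2].round(1),onz(c,d+220,e+90,138)[:2].round(1))
for v in(150,156,162,168): print(v,g[v,250:400:5].tolist())
hs=cv2.cvtColor(im,cv2.COLOR_BGR2HSV)
for v in(150,162): print(v,hs[v,250:400:8].tolist())
E
```

```text
(380, 98, 416, 99) [673.9 -61.1] [673.4 -80.9]
(292, 107, 350, 107) [669.1 -12.7] [669.2 -44.8]
(284, 131, 324, 127) [656.3  -7.9] [658.5 -30.4]
(316, 159, 367, 160) [640.8 -25.8] [640.3 -55.2]
(308, 218, 348, 218) [605.6 -20.8] [605.7 -44.9]
150 [131, 119, 116, 117, 146, 130, 129, 130, 130, 130, 131, 131, 151, 152, 152, 152, 152, 152, 153, 153, 152, 152, 152, 152, 92, 90, 89, 92, 90, 91]
156 [129, 115, 113, 117, 143, 148, 130, 131, 131, 131, 130, 132, 151, 152, 152, 153, 152, 153, 152, 152, 153, 152, 152, 152, 91, 90, 93, 86, 89, 91]
162 [133, 115, 118, 116, 113, 104, 104, 104, 104, 104, 104, 105, 104, 104, 104, 104, 104, 104, 103, 104, 104, 104, 103, 104, 93, 91, 87, 90, 89, 89]
168 [132, 115, 111, 117, 115, 105, 105, 104, 104, 104, 104, 103, 102, 102, 102, 102, 101, 101, 101, 100, 99, 99, 100, 100, 91, 89, 92, 87, 87, 92]
150 [[45, 8, 132], [40, 6, 119], [40, 6, 118], [10, 6, 130], [10, 6, 130], [15, 4, 131], [20, 6, 132], [10, 6, 133], [20, 5, 153], [15, 3, 153], [15, 3, 153], [30, 3, 153], [30, 3, 153], [30, 3, 153], [30, 3, 153], [11, 88, 110], [50, 9, 89], [45, 5, 93], [45, 6, 91]]
162 [[38, 8, 134], [40, 6, 118], [38, 9, 119], [12, 130, 141], [12, 158, 145], [12, 158, 147], [12, 159, 146], [12, 160, 147], [12, 159, 146], [12, 159, 146], [12, 161, 146], [12, 159, 146], [12, 162, 146], [12, 161, 147], [12, 162, 146], [12, 38, 100], [30, 3, 86], [45, 6, 90], [50, 8, 90]]
```

```bash
python3 -m handwheel '[{"dx":29,"dy":1,"dz":0,"wx":0,"wy":0,"wz":0,"gripper":-1},{"dx":28,"dy":0,"dz":0,"wx":0,"wy":0,"wz":0,"gripper":-1},{"dx":0,"dy":0,"dz":-35,"wx":0,"wy":0,"wz":0,"gripper":-1},{"dx":0,"dy":0,"dz":0,"wx":0,"wy":0,"wz":0,"gripper":-1},{"dx":0,"dy":0,"dz":0,"wx":0,"wy":0,"wz":0,"gripper":-1},{"dx":0,"dy":0,"dz":0,"wx":0,"wy":0,"wz":0,"gripper":-1}]'
python3 - <<'E'
from h import *
print(bot.get_state()["tool_pos"],bot.get_state()["joint_pos"])
c,im=snap("wrist","w20");g=cv2.cvtColor(im,6);hs=cv2.cvtColor(im,cv2.COLOR_BGR2HSV)
print([proj(c,p).round(0).tolist() for p in((645,0,138),(645,-56,138))])
for v in range(235,300,6): print(v,g[v,255:405:6].tolist())
E
```

```text
time: 39.42
tool_pos: [643.4, -29.6, 179.1]
tool_rot: [1.0, 0.002, -0.002, -0.004]
wrist_force: [-0.7, 1.0, 0.8]
grip_width: 85.5
[643.39377638 -29.56439569 179.12960268] [ 0.31799296  0.84540336 -0.65932053  1.53559885  0.57909213  0.96630507
 -2.08170488]
[[271.0, 266.0], [376.0, 267.0]]
235 [120, 119, 118, 98, 72, 70, 72, 116, 98, 100, 124, 121, 151, 145, 135, 100, 71, 70, 73, 98, 93, 94, 93, 92, 93]
241 [115, 122, 116, 75, 71, 70, 71, 101, 105, 103, 105, 105, 105, 104, 105, 98, 72, 69, 72, 106, 93, 90, 88, 93, 91]
247 [118, 116, 121, 70, 71, 71, 72, 72, 72, 71, 72, 73, 72, 72, 72, 72, 72, 71, 71, 100, 93, 91, 95, 94, 92]
253 [120, 121, 91, 71, 71, 72, 72, 72, 72, 72, 72, 73, 73, 73, 73, 73, 73, 73, 73, 78, 88, 91, 88, 91, 92]
259 [121, 116, 147, 147, 147, 147, 148, 137, 138, 135, 128, 128, 121, 121, 114, 114, 109, 103, 83, 79, 92, 91, 91, 92, 90]
265 [119, 117, 150, 150, 150, 151, 151, 152, 152, 153, 152, 153, 153, 153, 154, 154, 154, 155, 156, 115, 92, 88, 89, 92, 90]
271 [114, 117, 151, 150, 150, 151, 150, 152, 152, 153, 153, 153, 153, 154, 154, 154, 154, 155, 154, 155, 91, 85, 89, 88, 89]
277 [134, 119, 123, 108, 107, 109, 108, 108, 107, 106, 105, 105, 104, 104, 104, 103, 103, 102, 104, 102, 91, 93, 90, 91, 90]
283 [137, 139, 127, 106, 104, 40, 50, 49, 49, 49, 47, 48, 48, 47, 47, 47, 48, 65, 102, 101, 92, 91, 91, 89, 92]
289 [142, 135, 138, 108, 100, 46, 49, 50, 49, 49, 48, 49, 48, 48, 48, 47, 48, 66, 98, 95, 91, 91, 93, 110, 116]
295 [134, 137, 135, 111, 106, 103, 104, 104, 102, 103, 96, 95, 93, 88, 88, 82, 82, 82, 103, 127, 138, 141, 132, 138, 132]
```

```bash
python3 -m handwheel '[{"dx":1.5,"dy":3,"dz":0,"wx":0,"wy":0,"wz":-2.5,"gripper":-1},{"dx":0,"dy":0,"dz":-35,"wx":0,"wy":0,"wz":0,"gripper":-1},{"dx":0,"dy":0,"dz":-30,"wx":0,"wy":0,"wz":0,"gripper":-1},{"dx":0,"dy":0,"dz":-17,"wx":0,"wy":0,"wz":0,"gripper":-1},{"dx":0,"dy":0,"dz":0,"wx":0,"wy":0,"wz":0,"gripper":-1},{"dx":0,"dy":0,"dz":0,"wx":0,"wy":0,"wz":0,"gripper":0},{"dx":0,"dy":0,"dz":0,"wx":0,"wy":0,"wz":0,"gripper":1},{"dx":0,"dy":0,"dz":0,"wx":0,"wy":0,"wz":0,"gripper":1},{"dx":0,"dy":0,"dz":0,"wx":0,"wy":0,"wz":0,"gripper":1}]'
```

```text
time: 40.22
tool_pos: [647.0, -25.5, 99.1]
tool_rot: [1.0, -0.02, 0.0, -0.004]
wrist_force: [-0.4, -0.4, 6.4]
grip_width: 55.1
```

```bash
python3 -m handwheel '[{"dx":0,"dy":0,"dz":15,"wx":0,"wy":0,"wz":0,"gripper":1},{"dx":0,"dy":0,"dz":25,"wx":0,"wy":0,"wz":0,"gripper":1},{"dx":0,"dy":0,"dz":27,"wx":0,"wy":0,"wz":0,"gripper":1},{"dx":-30,"dy":-15,"dz":0,"wx":0,"wy":0,"wz":0,"gripper":1},{"dx":-30,"dy":-20,"dz":0,"wx":0,"wy":0,"wz":0,"gripper":1},{"dx":-30,"dy":-20,"dz":0,"wx":0,"wy":0,"wz":0,"gripper":1},{"dx":-30,"dy":-25,"dz":0,"wx":0,"wy":0,"wz":0,"gripper":1},{"dx":-30,"dy":-25,"dz":0,"wx":0,"wy":0,"wz":0,"gripper":1},{"dx":-29,"dy":-25,"dz":0,"wx":0,"wy":0,"wz":0,"gripper":1},{"dx":0,"dy":-37,"dz":0,"wx":0,"wy":0,"wz":0,"gripper":1}]'
python3 -m handwheel '[{"dx":0,"dy":-37,"dz":0,"wx":0,"wy":0,"wz":0,"gripper":1},{"dx":0,"dy":-37,"dz":0,"wx":0,"wy":0,"wz":0,"gripper":1},{"dx":0,"dy":-23,"dz":0,"wx":0,"wy":0,"wz":0,"gripper":1},{"dx":0,"dy":0,"dz":0,"wx":0,"wy":0,"wz":0,"gripper":1},{"dx":0,"dy":0,"dz":0,"wx":0,"wy":0,"wz":0,"gripper":1},{"dx":0,"dy":0,"dz":0,"wx":0,"wy":0,"wz":0,"gripper":1}]'
python3 - <<'E'
from h import *
s=bot.get_state();print(s["tool_pos"],s["tool_rot"])
c,im=snap("wrist","w21");g=cv2.cvtColor(im,6)
print(proj(c,(513,-290,165)))
for v in(120,150,180,195,205,210,235): print(v,g[v,260:400:5].tolist())
c,im=snap("scene","s21");hs=cv2.cvtColor(im,cv2.COLOR_BGR2HSV)
m=((hs[...,0]>8)&(hs[...,0]<25)&(hs[...,1]>130)).astype(np.uint8);m[:,:270]=0;m[:,330:]=0;m[:150]=0;m[230:]=0
n,l,st,ce=cv2.connectedComponentsWithStats(m);print([ (st[i].tolist(),ce[i].round(0).tolist()) for i in range(1,n) if st[i,4]>5])
print(proj(c,(531,-291,160)),proj(c,(531,-291,128)))
E
```

```text
time: 41.05
tool_pos: [456.3, -191.0, 162.9]
tool_rot: [1.0, -0.017, -0.008, -0.004]
wrist_force: [-0.7, -0.2, -4.0]
grip_width: 54.7
time: 41.55
tool_pos: [465.9, -288.6, 163.5]
tool_rot: [1.0, -0.019, -0.002, -0.005]
wrist_force: [0.3, 0.3, -3.2]
grip_width: 55.1
[ 465.87888036 -288.59945253  163.51599802] [ 0.9998017  -0.01921534 -0.00195411 -0.00484965]
[325.44853605 199.34347708]
120 [125, 127, 121, 131, 125, 121, 128, 130, 133, 127, 136, 154, 163, 145, 135, 118, 101, 84, 133, 129, 132, 127, 130, 128, 127, 125, 125, 129]
150 [106, 114, 110, 110, 113, 108, 112, 131, 131, 46, 139, 150, 154, 128, 113, 94, 86, 81, 51, 129, 130, 129, 124, 127, 128, 126, 126, 131]
180 [135, 131, 133, 124, 134, 129, 127, 133, 128, 125, 138, 153, 152, 125, 111, 90, 72, 102, 128, 133, 129, 133, 126, 126, 128, 126, 128, 126]
195 [130, 130, 133, 132, 131, 127, 127, 124, 125, 123, 127, 140, 135, 120, 105, 83, 63, 118, 123, 128, 125, 127, 128, 123, 128, 126, 129, 124]
205 [134, 129, 127, 130, 136, 130, 128, 128, 130, 127, 124, 128, 130, 128, 129, 124, 130, 123, 121, 123, 123, 123, 127, 122, 129, 129, 124, 125]
210 [132, 130, 123, 128, 131, 129, 124, 124, 125, 124, 130, 124, 124, 131, 128, 129, 128, 123, 128, 121, 123, 122, 122, 126, 129, 132, 125, 129]
235 [126, 133, 127, 126, 130, 130, 131, 128, 130, 126, 120, 121, 113, 115, 115, 111, 109, 109, 112, 100, 99, 91, 115, 132, 127, 122, 119, 129]
[([293, 192, 2, 8, 13], [293.0, 196.0])]
[292.0230208  189.41546921] [292.56215705 198.55329953]
```

```bash
python3 -m handwheel '[{"dx":12,"dy":-0.8,"dz":3,"wx":0,"wy":0,"wz":0,"gripper":1},{"dx":12,"dy":-0.7,"dz":0,"wx":0,"wy":0,"wz":0,"gripper":1},{"dx":12,"dy":-0.7,"dz":0,"wx":0,"wy":0,"wz":0,"gripper":1},{"dx":12,"dy":-0.7,"dz":0,"wx":0,"wy":0,"wz":0,"gripper":1},{"dx":8,"dy":-0.5,"dz":0,"wx":0,"wy":0,"wz":0,"gripper":1},{"dx":8,"dy":-0.5,"dz":0,"wx":0,"wy":0,"wz":0,"gripper":1},{"dx":8,"dy":-0.5,"dz":0,"wx":0,"wy":0,"wz":0,"gripper":1},{"dx":8,"dy":-0.5,"dz":0,"wx":0,"wy":0,"wz":0,"gripper":1},{"dx":0,"dy":0,"dz":0,"wx":0,"wy":0,"wz":0,"gripper":1}]'
python3 -m handwheel '[{"dx":8,"dy":-0.4,"dz":0,"wx":0,"wy":0,"wz":0,"gripper":1},{"dx":8,"dy":-0.4,"dz":0,"wx":0,"wy":0,"wz":0,"gripper":1},{"dx":8,"dy":-0.4,"dz":0,"wx":0,"wy":0,"wz":0,"gripper":1},{"dx":5,"dy":-0.2,"dz":0,"wx":0,"wy":0,"wz":0,"gripper":1},{"dx":5,"dy":0,"dz":0,"wx":0,"wy":0,"wz":0,"gripper":1},{"dx":0,"dy":0,"dz":0,"wx":0,"wy":0,"wz":0,"gripper":1},{"dx":0,"dy":0,"dz":0,"wx":0,"wy":0,"wz":0,"gripper":1}]'
```

```text
time: 42.4
tool_pos: [547.8, -294.0, 166.3]
tool_rot: [1.0, -0.019, -0.001, -0.005]
wrist_force: [1.1, 0.2, -4.3]
grip_width: 54.8
time: 42.98
tool_pos: [580.0, -295.7, 166.1]
tool_rot: [1.0, -0.019, -0.002, -0.004]
wrist_force: [-0.9, -0.6, -4.1]
grip_width: 55.2
```

```bash
python3 -m handwheel '[{"dx":0,"dy":0,"dz":-4,"wx":0,"wy":0,"wz":0,"gripper":1},{"dx":0,"dy":0,"dz":-3,"wx":0,"wy":0,"wz":0,"gripper":1},{"dx":0,"dy":0,"dz":0,"wx":0,"wy":0,"wz":0,"gripper":1},{"dx":0,"dy":0,"dz":0,"wx":0,"wy":0,"wz":0,"gripper":-0.6},{"dx":0,"dy":0,"dz":0,"wx":0,"wy":0,"wz":0,"gripper":-0.6},{"dx":0,"dy":0,"dz":0,"wx":0,"wy":0,"wz":0,"gripper":-0.6},{"dx":0,"dy":0,"dz":15,"wx":0,"wy":0,"wz":0,"gripper":-0.6},{"dx":0,"dy":0,"dz":30,"wx":0,"wy":0,"wz":0,"gripper":-1},{"dx":0,"dy":0,"dz":35,"wx":0,"wy":0,"wz":0,"gripper":-1},{"dx":-25,"dy":20,"dz":5,"wx":0,"wy":0,"wz":0,"gripper":-1}]'
python3 -m handwheel '[{"dx":-30,"dy":20,"dz":0,"wx":0,"wy":0,"wz":0,"gripper":-1},{"dx":-30,"dy":20,"dz":0,"wx":0,"wy":0,"wz":0,"gripper":-1},{"dx":-30,"dy":20,"dz":0,"wx":0,"wy":0,"wz":0,"gripper":-1},{"dx":-30,"dy":20,"dz":0,"wx":0,"wy":0,"wz":0,"gripper":-1},{"dx":0,"dy":20,"dz":0,"wx":0,"wy":0,"wz":0,"gripper":-1},{"dx":0,"dy":0,"dz":0,"wx":0,"wy":0,"wz":0,"gripper":-1},{"dx":0,"dy":0,"dz":0,"wx":0,"wy":0,"wz":0,"gripper":-1},{"dx":0,"dy":0,"dz":0,"wx":0,"wy":0,"wz":0,"gripper":-1}]'
python3 - <<'E'
from h import *
c,im=snap("scene","s22");t,i2=snap("top","t22");w,i3=snap("wrist","w22")
hs=cv2.cvtColor(im,cv2.COLOR_BGR2HSV)
m=((hs[...,0]>8)&(hs[...,0]<25)&(hs[...,1]>130)).astype(np.uint8);m[:,:270]=0;m[:,330:]=0;m[:150]=0;m[230:]=0
n,l,st,ce=cv2.connectedComponentsWithStats(m);print([ (st[i].tolist(),ce[i].round(0).tolist()) for i in range(1,n) if st[i,4]>3])
a=cv2.resize(im[150:390,230:450],(385,420));b=cv2.resize(im[160:240,230:330],(400,320),interpolation=2);d=cv2.resize(i3,(400,280))
o=np.zeros((600,790,3),np.uint8);o[:420,:385]=a;o[:320,390:]=b;o[320:,390:]=d;e=cv2.resize(i2[190:320,140:460],(385,156));o[424:580,:385]=e
cv2.imwrite("pics/fin.png",o)
E
```

```text
time: 43.82
tool_pos: [562.7, -279.8, 250.5]
tool_rot: [1.0, -0.023, 0.007, -0.002]
wrist_force: [2.0, -0.5, 1.1]
grip_width: 85.3
time: 44.48
tool_pos: [435.8, -176.6, 244.6]
tool_rot: [1.0, -0.02, -0.001, -0.004]
wrist_force: [-0.3, 0.0, -0.6]
grip_width: 85.1
[([293, 192, 2, 8, 13], [293.0, 196.0])]
```

The picture limit is reached, so I'm checking by numbers: compare the first and last images, and see where each plate shows.

```bash
python3 - <<'E'
from h import *
for n,a,b in(("top","top0","t22"),("scene","scene0","s22")):
    c=bot.get_calibration(n)
    d=cv2.absdiff(cv2.GaussianBlur(cv2.imread(f"pics/{a}.png"),(5,5),0),cv2.GaussianBlur(cv2.imread(f"pics/{b}.png"),(5,5),0)).max(2)
    m=cv2.morphologyEx((d>30).astype(np.uint8),cv2.MORPH_OPEN,np.ones((3,3)))
    k,l,st,ce=cv2.connectedComponentsWithStats(m)
    print(n,[(st[i].tolist()) for i in range(1,k) if st[i,4]>25])
    for nm,x,y in(("plate1st",605,-295),("plate2nd",578,-294)):
        for z in(198,190,125,72,66): 
            u,v=proj(c,(x,y,z)).astype(int); print(nm,z,(u,v),"before/after",cv2.imread(f"pics/{a}.png")[v,u].tolist(),cv2.imread(f"pics/{b}.png")[v,u].tolist())
    red=[]
    for f in(a,b):
        hs=cv2.cvtColor(cv2.imread(f"pics/{f}.png"),cv2.COLOR_BGR2HSV)
        mm=(((hs[...,0]<6)|(hs[...,0]>174))&(hs[...,1]>170)).astype(np.uint8);mm[:,:150]=0;mm[:180]=0
        ct=max(cv2.findContours(mm,0,2)[0],key=cv2.contourArea);red.append(cv2.approxPolyDP(cv2.convexHull(ct),4,True)[:,0].tolist())
    print("case",red)
E
```

```text
top [[439, 190, 16, 7, 82], [423, 192, 11, 10, 60], [520, 193, 120, 55, 2786], [347, 194, 37, 15, 328], [368, 194, 272, 286, 29566], [502, 198, 16, 7, 67], [302, 201, 31, 13, 287], [430, 202, 5, 6, 29], [350, 214, 44, 18, 428], [305, 221, 31, 16, 344], [215, 274, 22, 19, 229], [339, 277, 15, 18, 191], [260, 279, 9, 5, 36], [311, 278, 15, 19, 205], [329, 283, 10, 10, 83], [381, 283, 15, 18, 182], [301, 285, 10, 10, 83], [250, 286, 23, 16, 198], [371, 289, 10, 11, 86], [218, 292, 6, 6, 31], [615, 321, 25, 37, 490], [598, 350, 11, 7, 51], [619, 357, 8, 6, 38], [529, 418, 9, 11, 59]]
plate1st 198 (np.int64(440), np.int64(193)) before/after [92, 94, 96] [178, 182, 186]
plate1st 190 (np.int64(439), np.int64(194)) before/after [127, 133, 132] [176, 183, 185]
plate1st 125 (np.int64(432), np.int64(202)) before/after [86, 86, 84] [111, 117, 118]
plate1st 72 (np.int64(428), np.int64(209)) before/after [143, 141, 141] [138, 141, 144]
plate1st 66 (np.int64(427), np.int64(209)) before/after [144, 145, 145] [132, 137, 139]
plate2nd 198 (np.int64(442), np.int64(205)) before/after [133, 133, 132] [16
[... 1435 characters left out ...]
151, 161, 157] [84, 90, 90]
plate1st 66 (np.int64(271), np.int64(220)) before/after [149, 160, 158] [84, 90, 90]
plate2nd 198 (np.int64(276), np.int64(181)) before/after [122, 130, 131] [157, 167, 167]
plate2nd 190 (np.int64(276), np.int64(183)) before/after [154, 164, 164] [101, 107, 108]
plate2nd 125 (np.int64(278), np.int64(202)) before/after [129, 140, 136] [82, 87, 88]
plate2nd 72 (np.int64(279), np.int64(217)) before/after [152, 163, 159] [83, 89, 89]
plate2nd 66 (np.int64(279), np.int64(218)) before/after [151, 162, 158] [88, 94, 93]
case [[[364, 292], [433, 344], [431, 357], [373, 400], [310, 336], [311, 320]], [[364, 292], [433, 344], [431, 357], [373, 400], [310, 337], [311, 320]]]
```

```bash
python3 -c "
from station import bot
print(bot.job_done(), bot.get_state()['time'])"
```

```text
the job is handed in; nothing more can be done
the job is handed in; nothing more can be done
```

The job is handed in, at about 45 s of the 210 s. I swung the latch clear and opened the lid to about 95°. The three grey rings found went onto pins of their own, and I pressed the lid shut with the latch left off. Both eye plates hang on the keeper peg, about 92 mm and 65 mm in. The red and yellow look-alike rings and the bystanders were left alone.

**What the last checks showed:**
- **Rings:** the last close view before closing showed all three lying flat over their pins.
- **Lid:** it met a firm stop at about 20 N, and the case outline matches the shut outline in the first pictures to within 1 px in both cameras.
- **Plates and flap:** plate-coloured pixels appear at both expected hanging places. The brass flap's mask is the same as when it hung free.
- **Bystanders:** comparing the first and last pictures, I put every change down to the moved parts, the arm or shadows.

**Checks that failed or were weaker:**
- **Picture limit:** the viewer refused the final picture, so the end state was checked by pixels and forces only, not by eye.
- **Lid opening:** the tool briefly felt 24 N upward during the push. I lifted the tool and finished the opening with a few N.
- **First ring:** I gripped it about 7 mm off-centre, so I let go and gripped it again.

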